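# Load the jeweller's drying rack

## Task

Unlock the drying rack by drawing its locking pin and parking the pin by its knob in the forked notch beside it, pushed to the inner end, then pull the peg rail all the way out towards the robot. Hang every hanger standing on the bench on a peg of its own, by sliding its slot sideways over the peg and letting it down so that the peg sits in the top of the pocket, and when all hang push the rail all the way home with the hangers still on it and lock it again by putting the pin fully back down its bore. Leave the jar, the loupe and the stone tray where they are.

Things in the scene. Friction and masses are not known exactly. Their poses are not given: they have to be found in the camera images.
- carriage (a joint): How far the peg rail is pulled out of the rack, m: 0 fully home (away from the robot, over the warm-air box), 0.07 fully out at its stop. It slides along the rack's -x direction (the direction in which the pegs point, roughly towards the robot) with about 2 N of friction and stays where it is left. The locking pin blocks it while in its bore.
- handle (a point): Centre of the rail's handle: black upright round post, diameter 16 mm, 46 mm tall (149 to 195 mm above the bench; this point at 172 mm), on the -y end block of the peg rail; moves with the rail. Axes are those of the rack.
- bore (a point): Mouth of the lock's square bore, 12 mm wide, in the top face of the rail's +y end block, 149 mm above the bench; moves with the rail. Rack axes, z up. The block is 14 mm thick; below it, when the rail is home, the bore goes on 45 mm deep and 14 mm wide in the fixed runner. With the pin fully in, its knob sits on the block and its point is 8 mm below this one.
- notch (a point): Parking notch: fixed steel fork 38 mm to +y of the bore. Point: where the pin's axis stands at the closed inner end, at the fork's top face (160 mm up). Rack axes: z up, open to -x. Slot 12 mm wide, 36 mm long, plus a flared mouth of 12 mm; prongs 12 mm wide, 8 mm thick, free below. Parked, the shank is in the slot, the knob rests on the prongs and the pin's point is 8 mm below this one.
- pin_mid (a point): Loose steel locking pin, at the start upright in its bore in the rail's +y end block (top 149 mm up), 0.218 m from the rail's middle. Point: half-way up, 46 mm above its lower end; z along it, knob up. Shank diameter 8, length 54 mm, in a 12 mm square bore; knob diameter 20, 38 mm tall, from 8 to 46 mm above the point. 0.09 kg. Lift it 60 mm to clear the bore.
- peg1 (a point): Peg 1 of 4 in a row 90 mm apart, at the rail's +y end. Point: on its axis, half-way along its free length; moves with the rail. Rack axes: x along the peg, which points to -x (towards the robot), y along the rail, z up. Level steel peg, diameter 7 mm, 155 mm above the bench; 54 mm free from the rail's face to a round head, diameter 16, 4 mm thick, at its tip.
- peg2 (a point): Peg 2, as peg1. The rail is a bar 12 x 12 mm, centred at the pegs' height; its front face is 27 mm behind the point and the head 27 mm before it, so a hanger let down from above with its plate at the point clears the rail with its foot by 8 mm; nothing stands above it but the handle and the pin at its ends, 0.218 m from its middle. A neighbouring hanger's foot reaches 21 mm either side of its peg.
- peg3 (a point): Peg 3, as peg1. The runners under the rail's end blocks begin 203 mm either side of the rail's middle, so a hanger can be slid on from either side at every peg.
- peg4 (a point): Peg 4, as peg1, at the rail's -y end.
- hanger1_mid (a point): Loose steel hanger, 147 mm tall, 0.21 to 0.42 kg (absent: None). Point: its centre, 73.5 mm above its underside; z up, x the normal of its 6 mm plate. Weighted foot 38 (x) x 42 (y) x 14 mm, strap 20 mm wide up to 66 mm, then plate 40 mm wide to the top. Slot in it: channel open at the -y edge, 80 to 95 mm above the underside, running in to 6 mm past the centre line, then a 12 mm wide centred pocket up to 107 mm, its top corners cut at 45 degrees.
- hanger2_mid (a point): Hanger, same sizes, axes and point as hanger1. Hold it by the solid 40 x 40 mm plate above 107 mm, across its 6 mm thickness. Stands upright on the bench at the start, like the others; some have the slot opening to one side, some about to the opposite side (yaw near 0 or near pi, give or take 0.5). Small stones are set in the lower strap.
- hanger3_mid (a point): Hanger, same sizes, axes and point as hanger1. When it hangs, the peg is in the top of the pocket and this point is 30 mm below the peg's axis; when the peg is mid-height in the channel, this point is 14 mm below the axis. Hung, its foot is about 50 mm and its top 198 mm above the bench. A hung hanger that is knocked swings for some seconds, then settles.
- hanger4_mid (a point): Hanger, same sizes, axes and point as hanger1.
- jar: Bystander: small glass jar, diameter 56 mm, 70 mm tall; origin at the centre of its underside. Leave alone.
- loupe: Bystander: black loupe standing on the bench, diameter 36 mm, 28 mm tall; origin at the centre of its underside. Leave alone.
- stonetray: Bystander: open wooden stone tray, 110 x 80 x 22 mm; origin at the centre of its underside. Leave alone.

How it is judged:
On the way, in this order (a step that is already met when the one before it is completed fails the run):
1. the locking pin is parked in the notch: shank in the slot within 22 mm of its inner end, knob resting on the prongs, rail still home (x of pin_mid in the frame of notch between -0.022 and 0.006 m and y of pin_mid in the frame of notch between -0.007 and 0.007 m and z of pin_mid in the frame of notch between -0.014 and -0.002 m and angle between pin_mid's own z axis and vertical below 0.2 rad and value of joint carriage below 0.012 m), for 0.2 s.
2. the rail is pulled out to its stop (within 8 mm) (value of joint carriage above 0.062 m), for 0.2 s.
3. with the rail still out (over 50 mm) every hanger hangs on a peg (((x of hanger1_mid in the frame of peg1 between -0.026 and 0.026 m and y of hanger1_mid in the frame of peg1 between -0.012 and 0.012 m and z of hanger1_mid in the frame of peg1 between -0.037 and -0.023 m and angle between hanger1_mid's own z axis and vertical below 0.25 rad) or (x of hanger1_mid in the frame of peg2 between -0.026 and 0.026 m and y of hanger1_mid in the frame of peg2 between -0.012 and 0.012 m and z of hanger1_mid in the frame of peg2 between -0.037 and -0.023 m and angle between hanger1_mid's own z axis and vertical below 0.25 rad) or (x of hanger1_mid in the frame of peg3 between -0.026 and 0.026 m and y of hanger1_mid in the frame of peg3 between -0.012 and 0.012 m and z of hanger1_mid in the frame of peg3 between -0.037 and -0.023 m and angle between hanger1_mid's own z axis and vertical below 0.25 rad) or (x of hanger1_mid in the frame of peg4 between -0.026 and 0.026 m and y of hanger1_mid in the frame of peg4 between -0.012 and 0.012 m and z of hanger1_mid in the frame of peg4 between -0.037 and -0.023 m and angle between hanger1_mid's own z axis and vertical below 0.25 rad)) and ((x of hanger2_mid in the frame of peg1 between -0.026 and 0.026 m and y of hanger2_mid in the frame of peg1 between -0.012 and 0.012 m and z of hanger2_mid in the frame of peg1 between -0.037 and -0.023 m and angle between hanger2_mid's own z axis and vertical below 0.25 rad) or (x of hanger2_mid in the frame of peg2 between -0.026 and 0.026 m and y of hanger2_mid in the frame of peg2 between -0.012 and 0.012 m and z of hanger2_mid in the frame of peg2 between -0.037 and -0.023 m and angle between hanger2_mid's own z axis and vertical below 0.25 rad) or (x of hanger2_mid in the frame of peg3 between -0.026 and 0.026 m and y of hanger2_mid in the frame of peg3 between -0.012 and 0.012 m and z of hanger2_mid in the frame of peg3 between -0.037 and -0.023 m and angle between hanger2_mid's own z axis and vertical below 0.25 rad) or (x of hanger2_mid in the frame of peg4 between -0.026 and 0.026 m and y of hanger2_mid in the frame of peg4 between -0.012 and 0.012 m and z of hanger2_mid in the frame of peg4 between -0.037 and -0.023 m and angle between hanger2_mid's own z axis and vertical below 0.25 rad)) and ((x of hanger3_mid in the frame of peg1 between -0.026 and 0.026 m and y of hanger3_mid in the frame of peg1 between -0.012 and 0.012 m and z of hanger3_mid in the frame of peg1 between -0.037 and -0.023 m and angle between hanger3_mid's own z axis and vertical below 0.25 rad) or (x of hanger3_mid in the frame of peg2 between -0.026 and 0.026 m and y of hanger3_mid in the frame of peg2 between -0.012 and 0.012 m and z of hanger3_mid in the frame of peg2 between -0.037 and -0.023 m and angle between hanger3_mid's own z axis and vertical below 0.25 rad) or (x of hanger3_mid in the frame of peg3 between -0.026 and 0.026 m and y of hanger3_mid in the frame of peg3 between -0.012 and 0.012 m and z of hanger3_mid in the frame of peg3 between -0.037 and -0.023 m and angle between hanger3_mid's own z axis and vertical below 0.25 rad) or (x of hanger3_mid in the frame of peg4 between -0.026 and 0.026 m and y of hanger3_mid in the frame of peg4 between -0.012 and 0.012 m and z of hanger3_mid in the frame of peg4 between -0.037 and -0.023 m and angle between hanger3_mid's own z axis and vertical below 0.25 rad)) and ((x of hanger4_mid in the frame of peg1 between -0.026 and 0.026 m and y of hanger4_mid in the frame of peg1 between -0.012 and 0.012 m and z of hanger4_mid in the frame of peg1 between -0.037 and -0.023 m and angle between hanger4_mid's own z axis and vertical below 0.25 rad) or (x of hanger4_mid in the frame of peg2 between -0.026 and 0.026 m and y of hanger4_mid in the frame of peg2 between -0.012 and 0.012 m and z of hanger4_mid in the frame of peg2 between -0.037 and -0.023 m and angle between hanger4_mid's own z axis and vertical below 0.25 rad) or (x of hanger4_mid in the frame of peg3 between -0.026 and 0.026 m and y of hanger4_mid in the frame of peg3 between -0.012 and 0.012 m and z of hanger4_mid in the frame of peg3 between -0.037 and -0.023 m and angle between hanger4_mid's own z axis and vertical below 0.25 rad) or (x of hanger4_mid in the frame of peg4 between -0.026 and 0.026 m and y of hanger4_mid in the frame of peg4 between -0.012 and 0.012 m and z of hanger4_mid in the frame of peg4 between -0.037 and -0.023 m and angle between hanger4_mid's own z axis and vertical below 0.25 rad)) and value of joint carriage above 0.05 m), for 0.3 s.
4. the rail is home (within 6 mm) with every hanger on its peg and the pin still parked (((x of hanger1_mid in the frame of peg1 between -0.026 and 0.026 m and y of hanger1_mid in the frame of peg1 between -0.012 and 0.012 m and z of hanger1_mid in the frame of peg1 between -0.037 and -0.023 m and angle between hanger1_mid's own z axis and vertical below 0.25 rad) or (x of hanger1_mid in the frame of peg2 between -0.026 and 0.026 m and y of hanger1_mid in the frame of peg2 between -0.012 and 0.012 m and z of hanger1_mid in the frame of peg2 between -0.037 and -0.023 m and angle between hanger1_mid's own z axis and vertical below 0.25 rad) or (x of hanger1_mid in the frame of peg3 between -0.026 and 0.026 m and y of hanger1_mid in the frame of peg3 between -0.012 and 0.012 m and z of hanger1_mid in the frame of peg3 between -0.037 and -0.023 m and angle between hanger1_mid's own z axis and vertical below 0.25 rad) or (x of hanger1_mid in the frame of peg4 between -0.026 and 0.026 m and y of hanger1_mid in the frame of peg4 between -0.012 and 0.012 m and z of hanger1_mid in the frame of peg4 between -0.037 and -0.023 m and angle between hanger1_mid's own z axis and vertical below 0.25 rad)) and ((x of hanger2_mid in the frame of peg1 between -0.026 and 0.026 m and y of hanger2_mid in the frame of peg1 between -0.012 and 0.012 m and z of hanger2_mid in the frame of peg1 between -0.037 and -0.023 m and angle between hanger2_mid's own z axis and vertical below 0.25 rad) or (x of hanger2_mid in the frame of peg2 between -0.026 and 0.026 m and y of hanger2_mid in the frame of peg2 between -0.012 and 0.012 m and z of hanger2_mid in the frame of peg2 between -0.037 and -0.023 m and angle between hanger2_mid's own z axis and vertical below 0.25 rad) or (x of hanger2_mid in the frame of peg3 between -0.026 and 0.026 m and y of hanger2_mid in the frame of peg3 between -0.012 and 0.012 m and z of hanger2_mid in the frame of peg3 between -0.037 and -0.023 m and angle between hanger2_mid's own z axis and vertical below 0.25 rad) or (x of hanger2_mid in the frame of peg4 between -0.026 and 0.026 m and y of hanger2_mid in the frame of peg4 between -0.012 and 0.012 m and z of hanger2_mid in the frame of peg4 between -0.037 and -0.023 m and angle between hanger2_mid's own z axis and vertical below 0.25 rad)) and ((x of hanger3_mid in the frame of peg1 between -0.026 and 0.026 m and y of hanger3_mid in the frame of peg1 between -0.012 and 0.012 m and z of hanger3_mid in the frame of peg1 between -0.037 and -0.023 m and angle between hanger3_mid's own z axis and vertical below 0.25 rad) or (x of hanger3_mid in the frame of peg2 between -0.026 and 0.026 m and y of hanger3_mid in the frame of peg2 between -0.012 and 0.012 m and z of hanger3_mid in the frame of peg2 between -0.037 and -0.023 m and angle between hanger3_mid's own z axis and vertical below 0.25 rad) or (x of hanger3_mid in the frame of peg3 between -0.026 and 0.026 m and y of hanger3_mid in the frame of peg3 between -0.012 and 0.012 m and z of hanger3_mid in the frame of peg3 between -0.037 and -0.023 m and angle between hanger3_mid's own z axis and vertical below 0.25 rad) or (x of hanger3_mid in the frame of peg4 between -0.026 and 0.026 m and y of hanger3_mid in the frame of peg4 between -0.012 and 0.012 m and z of hanger3_mid in the frame of peg4 between -0.037 and -0.023 m and angle between hanger3_mid's own z axis and vertical below 0.25 rad)) and ((x of hanger4_mid in the frame of peg1 between -0.026 and 0.026 m and y of hanger4_mid in the frame of peg1 between -0.012 and 0.012 m and z of hanger4_mid in the frame of peg1 between -0.037 and -0.023 m and angle between hanger4_mid's own z axis and vertical below 0.25 rad) or (x of hanger4_mid in the frame of peg2 between -0.026 and 0.026 m and y of hanger4_mid in the frame of peg2 between -0.012 and 0.012 m and z of hanger4_mid in the frame of peg2 between -0.037 and -0.023 m and angle between hanger4_mid's own z axis and vertical below 0.25 rad) or (x of hanger4_mid in the frame of peg3 between -0.026 and 0.026 m and y of hanger4_mid in the frame of peg3 between -0.012 and 0.012 m and z of hanger4_mid in the frame of peg3 between -0.037 and -0.023 m and angle between hanger4_mid's own z axis and vertical below 0.25 rad) or (x of hanger4_mid in the frame of peg4 between -0.026 and 0.026 m and y of hanger4_mid in the frame of peg4 between -0.012 and 0.012 m and z of hanger4_mid in the frame of peg4 between -0.037 and -0.023 m and angle between hanger4_mid's own z axis and vertical below 0.25 rad)) and x of pin_mid in the frame of notch between -0.022 and 0.006 m and y of pin_mid in the frame of notch between -0.007 and 0.007 m and z of pin_mid in the frame of notch between -0.014 and -0.002 m and angle between pin_mid's own z axis and vertical below 0.2 rad and value of joint carriage below 0.006 m), for 0.2 s.
At the end, for the whole second after the job is handed in: Every hanger hangs on a peg, peg in the top of its pocket (height within 7 mm, sideways 12 mm, tilt under 0.25 rad); the rail is home within 6 mm; the pin is fully down in its bore again, its knob within 4 mm of the block (((x of hanger1_mid in the frame of peg1 between -0.026 and 0.026 m and y of hanger1_mid in the frame of peg1 between -0.012 and 0.012 m and z of hanger1_mid in the frame of peg1 between -0.037 and -0.023 m and angle between hanger1_mid's own z axis and vertical below 0.25 rad) or (x of hanger1_mid in the frame of peg2 between -0.026 and 0.026 m and y of hanger1_mid in the frame of peg2 between -0.012 and 0.012 m and z of hanger1_mid in the frame of peg2 between -0.037 and -0.023 m and angle between hanger1_mid's own z axis and vertical below 0.25 rad) or (x of hanger1_mid in the frame of peg3 between -0.026 and 0.026 m and y of hanger1_mid in the frame of peg3 between -0.012 and 0.012 m and z of hanger1_mid in the frame of peg3 between -0.037 and -0.023 m and angle between hanger1_mid's own z axis and vertical below 0.25 rad) or (x of hanger1_mid in the frame of peg4 between -0.026 and 0.026 m and y of hanger1_mid in the frame of peg4 between -0.012 and 0.012 m and z of hanger1_mid in the frame of peg4 between -0.037 and -0.023 m and angle between hanger1_mid's own z axis and vertical below 0.25 rad)) and ((x of hanger2_mid in the frame of peg1 between -0.026 and 0.026 m and y of hanger2_mid in the frame of peg1 between -0.012 and 0.012 m and z of hanger2_mid in the frame of peg1 between -0.037 and -0.023 m and angle between hanger2_mid's own z axis and vertical below 0.25 rad) or (x of hanger2_mid in the frame of peg2 between -0.026 and 0.026 m and y of hanger2_mid in the frame of peg2 between -0.012 and 0.012 m and z of hanger2_mid in the frame of peg2 between -0.037 and -0.023 m and angle between hanger2_mid's own z axis and vertical below 0.25 rad) or (x of hanger2_mid in the frame of peg3 between -0.026 and 0.026 m and y of hanger2_mid in the frame of peg3 between -0.012 and 0.012 m and z of hanger2_mid in the frame of peg3 between -0.037 and -0.023 m and angle between hanger2_mid's own z axis and vertical below 0.25 rad) or (x of hanger2_mid in the frame of peg4 between -0.026 and 0.026 m and y of hanger2_mid in the frame of peg4 between -0.012 and 0.012 m and z of hanger2_mid in the frame of peg4 between -0.037 and -0.023 m and angle between hanger2_mid's own z axis and vertical below 0.25 rad)) and ((x of hanger3_mid in the frame of peg1 between -0.026 and 0.026 m and y of hanger3_mid in the frame of peg1 between -0.012 and 0.012 m and z of hanger3_mid in the frame of peg1 between -0.037 and -0.023 m and angle between hanger3_mid's own z axis and vertical below 0.25 rad) or (x of hanger3_mid in the frame of peg2 between -0.026 and 0.026 m and y of hanger3_mid in the frame of peg2 between -0.012 and 0.012 m and z of hanger3_mid in the frame of peg2 between -0.037 and -0.023 m and angle between hanger3_mid's own z axis and vertical below 0.25 rad) or (x of hanger3_mid in the frame of peg3 between -0.026 and 0.026 m and y of hanger3_mid in the frame of peg3 between -0.012 and 0.012 m and z of hanger3_mid in the frame of peg3 between -0.037 and -0.023 m and angle between hanger3_mid's own z axis and vertical below 0.25 rad) or (x of hanger3_mid in the frame of peg4 between -0.026 and 0.026 m and y of hanger3_mid in the frame of peg4 between -0.012 and 0.012 m and z of hanger3_mid in the frame of peg4 between -0.037 and -0.023 m and angle between hanger3_mid's own z axis and vertical below 0.25 rad)) and ((x of hanger4_mid in the frame of peg1 between -0.026 and 0.026 m and y of hanger4_mid in the frame of peg1 between -0.012 and 0.012 m and z of hanger4_mid in the frame of peg1 between -0.037 and -0.023 m and angle between hanger4_mid's own z axis and vertical below 0.25 rad) or (x of hanger4_mid in the frame of peg2 between -0.026 and 0.026 m and y of hanger4_mid in the frame of peg2 between -0.012 and 0.012 m and z of hanger4_mid in the frame of peg2 between -0.037 and -0.023 m and angle between hanger4_mid's own z axis and vertical below 0.25 rad) or (x of hanger4_mid in the frame of peg3 between -0.026 and 0.026 m and y of hanger4_mid in the frame of peg3 between -0.012 and 0.012 m and z of hanger4_mid in the frame of peg3 between -0.037 and -0.023 m and angle between hanger4_mid's own z axis and vertical below 0.25 rad) or (x of hanger4_mid in the frame of peg4 between -0.026 and 0.026 m and y of hanger4_mid in the frame of peg4 between -0.012 and 0.012 m and z of hanger4_mid in the frame of peg4 between -0.037 and -0.023 m and angle between hanger4_mid's own z axis and vertical below 0.25 rad)) and x of pin_mid in the frame of bore between -0.007 and 0.007 m and y of pin_mid in the frame of bore between -0.007 and 0.007 m and z of pin_mid in the frame of bore between -0.012 and -0.004 m and angle between pin_mid's own z axis and vertical below 0.15 rad and value of joint carriage below 0.006 m); the robot touches nothing.
It fails at once if the jar is moved by more than 25 mm (distance of jar from where it was at the start of the episode above 0.025 m).
It fails at once if the loupe is moved by more than 25 mm (distance of loupe from where it was at the start of the episode above 0.025 m).
It fails at once if the stonetray is moved by more than 25 mm (distance of stonetray from where it was at the start of the episode above 0.025 m).
Of hanger1, hanger2, hanger3, hanger4 only 3 to 4 are there at a start; the rules pass over those that are not, and their reading is None.
At some moment in a run one of hanger1, hanger2, hanger3, hanger4 may be knocked a few centimetres aside while the robot is not near it.
It also fails if it takes over 200 s, if anything falls off the work surface, if the arm or the gripper's body presses on something with over 40 N, if the wrist force passes 120 N, or if a joint passes its speed limit or range.

## Robot

A 6-joint arm with a two-finger parallel gripper is mounted at the origin on the work surface. World frame = base frame: x ahead of the robot, y to its left, z up, the work surface at z = 0. Lengths are in m, angles in rad, forces in N, time in s.
With the tool pointing down it reaches from about 0.275 to 0.975 m from the base axis. Payload 8.4 kg.
Tool frame: the origin (TCP) lies on the centre line of the jaws, within the pads' length; the fingertips stand 8 mm ahead of it and the grasp point (between the pads) lies 11 mm behind it (tip_reach is the distance from the TCP to the fingertips, in m); z points along the fingers, y is the direction in which the jaws open and shut (so a half turn about z gives the same grasp; the last joint's range is limited). The gripper opens to 92 mm and grips with 3 to 60 N. Pads are 20 mm wide; open, the fingers measure 128 mm over their backs; the gripper's body (75 mm by 189 mm) begins 69 mm behind the grasp point.
Start: joints at [1.254, 0.353, 1.633, -0, 1.155, -0.002], TCP at [0.194, 0.594, 0.223] pointing down, gripper open.
Joint ranges: [-2.63, 2.63], [-0.92, 2.1], [0.06, 2.66], [-1.3, 4.44], [0, 2.69], [-3.02, 3.02]. Speed limits (rad/s): [2.22, 2.22, 2.79, 3.14, 3.14, 3.14].

## Interface

Orientations are given as a unit quaternion [x, y, z, w].
In Python, from cell import get_state, capture, close_job, tip_reach gives the robot as it stands.
- The arm moves only by the tool apply_moves, never from a script. Its argument "steps" is a list that holds one entry, the list of rows, each a list of 6 numbers: the shift along the tool's x, y, z in mm, then the turn, a rotation vector about the tool's x, y, z in rad. In form: [[[x, y, z, rx, ry, rz], ...]]. A call has 1 to 20 rows; each row shifts and turns the commanded pose from where the row before left it, along the tool's axes as they then stand; what a row does not reach is not made up. A row lasts 1/12 s, in which the tool goes at most 41.7 mm and 7.16 degrees, less where a joint would pass 70% of its speed; a pose out of reach is approached as far as the arm can. A call is refused whole if a number of a shift passes 41.7 or a number of a turn 0.125, either way. A call with a gripper value outside its range is refused whole. "grip" is the opening, from 0 (shut) to 1 (fully open), set as the call begins (left out, the last holds). The fingers move at their own pace and stop on an object; "grip_force" is the grip in N (left out, the last holds). Time passes only in rows, so rows that do not move let the fingers close. It gives the time, the measured TCP pose, the force and the opening at its end, in the units of the state.
- get_state(): the state, without advancing time (a new reading comes with each control period).
- capture(name): name is "scene" or "top" or "wrist"; returns a dict with "image" (384x512x3 uint8, red, green, blue), "z_map" (384x512 float32, m along the optical axis (not along the pixel's ray), 0 where there is no reading), "fx", "fy", "cx", "cy" (pixels), "T" (4x4, takes a point from camera to world coordinates); the wrist camera has in their place "mount" (4x4, takes a point from camera to tool coordinates, whose origin is the TCP and whose axes are the flange's). Camera axes: x right, y down, z forward; pixel columns grow to the right and rows downward; lengths in m; the calibration is good to about 2 mm. A picture is of the moment at which its call begins: read the wrist's pose just before it.
- close_job(): hands the job in, once; it reports no verdict.
The state is a dict: "t": time; "qpos": joint angles; "joint_velocities": joint speeds; "effort": joint torques, N m; "tool_pos": TCP position; "tcp_rot": TCP orientation; "contact_force": force on the tool from outside, world axes, zero at the start; "moment": the same for the moment, N m; "width": finger opening in m.
Only numpy, scipy, OpenCV 4.12 (cv2) and the standard library are available. Lean on these libraries where they do the work, as an engineer would, in place of code of your own. Each camera call takes 0.05 s, during which the arm holds its last target.

## Working session

There is one attempt and no reset: what is moved stays moved. The work goes in short steps, Python scripts to look and compute and a tool call to move; the robot and the scene stay as the last step left them, time stands still between calls to the robot, and variables do not carry over. Pictures are saved under pics/ and viewed, and the job is handed in when it is done.

Besides the shell and the picture viewer there is one more tool, called after "Request:" by a JSON object that holds its "fn" and its "kwargs", one argument or row to a line. apply_moves: Moves the arm, as the interface text tells. Its arguments: {"type":"object","properties":{"steps":{"type":"array"},"grip":{"type":"number"},"grip_force":{"type":"number"}},"required":["steps"]}

```bash
ls -la; mkdir -p pics; cat > h.py <<'E'
import numpy as np, cv2
from cell import get_state, capture
from scipy.spatial.transform import Rotation as R
def cap(name,save=None):
    s=get_state(); c=capture(name)
    if name=="wrist":
        T=np.eye(4);T[:3,:3]=R.from_quat(s["tcp_rot"]).as_matrix();T[:3,3]=s["tool_pos"]
        c["T"]=T@c["mount"]
    if save: cv2.imwrite("pics/"+save+".png",c["image"][:,:,::-1])
    z=c["z_map"];h,w=z.shape
    u,v=np.meshgrid(np.arange(w),np.arange(h))
    P=np.stack([(u-c["cx"])/c["fx"]*z,(v-c["cy"])/c["fy"]*z,z],-1)
    c["P"]=P@c["T"][:3,:3].T+c["T"][:3,3]
    c["P"][z<=0]=np.nan
    return c
def proj(c,p):
    Ti=np.linalg.inv(c["T"]);q=Ti[:3,:3]@np.array(p)+Ti[:3,3]
    return c["fx"]*q[0]/q[2]+c["cx"],c["fy"]*q[1]/q[2]+c["cy"]
E
python3 - <<'E'
from h import *
s=get_state();print(s)
for n in("scene","top","wrist"):
    c=cap(n,n+"0");print(n,c["T"],c["fx"],c["cx"],c["cy"], c.get("mount"))
    np.savez("/tmp/%s0.npz"%n,**{k:v for k,v in c.items()})
E
```

```text
total 12
drwxr-xr-x  3 agent agent 4096 Dec  6 06:18 .
drwxr-xr-x 23 root  root  4096 Dec  6 06:18 ..
drwxr-xr-x  2 agent agent 4096 Dec  6 06:18 pics
{'t': 0.0, 'qpos': array([ 1.25360485e+00,  3.53644478e-01,  1.63411612e+00, -2.04972227e-06,
        1.15522853e+00, -2.42359407e-03]), 'joint_velocities': array([-2.31177051e-04, -2.22226269e-03,  1.02558141e-03, -5.49549471e-05,
        3.49310187e-04, -3.39524558e-04]), 'effort': array([-7.97723733e-04, -5.93856919e+01, -3.34207428e+01,  6.96637854e-02,
        2.36871885e-02, -1.27434641e-04]), 'tool_pos': array([0.19336006, 0.59382506, 0.2218737 ]), 'tcp_rot': array([ 1.56734572e-01,  9.87640515e-01, -6.89486614e-04, -1.10183383e-04]), 'contact_force': array([-0.60732038, -0.65091232,  0.1415565 ]), 'moment': array([ 0.04241072, -0.00217597, -0.01246681]), 'width': 0.09199189168518897}
scene [[-0.20102829  0.59131953 -0.78097941  1.41746858]
 [ 0.97946089  0.13404688 -0.15062472  0.17427483]
 [ 0.01562051 -0.79521861 -0.60612157  0.82598529]
 [ 0.          0.          0.          1.        ]] 414.64217267771676 259.67686438166146
[... 195 characters left out ...]
  0.          0.          1.        ]] 463.0830502917118 251.84285000340006 193.54107624188418 None
wrist [[ 3.09102015e-01  9.09891820e-01  2.76681805e-01  1.15191303e-01]
 [ 9.51028832e-01 -2.95632852e-01 -9.02517406e-02  6.20656283e-01]
 [-3.23089468e-04  2.91029369e-01 -9.56714065e-01  3.83004407e-01]
 [ 0.00000000e+00  0.00000000e+00  0.00000000e+00  1.00000000e+00]] 302.99470691988927 258.71742806417905 195.40832455841738 [[ 5.69153914e-04 -9.56723471e-01 -2.90998069e-01  8.26418117e-02]
 [ 9.99999358e-01  2.59298634e-04  1.10336285e-03  1.07115046e-03]
 [-9.80157736e-04 -2.90998510e-01  9.56723004e-01 -1.61084066e-01]
 [ 0.00000000e+00  0.00000000e+00  0.00000000e+00  1.00000000e+00]]
```

View pics/scene0.png

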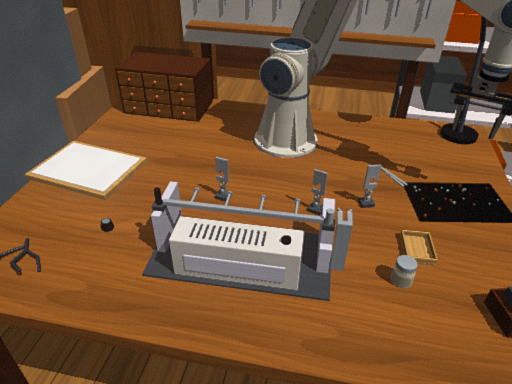

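View pics/top0.png

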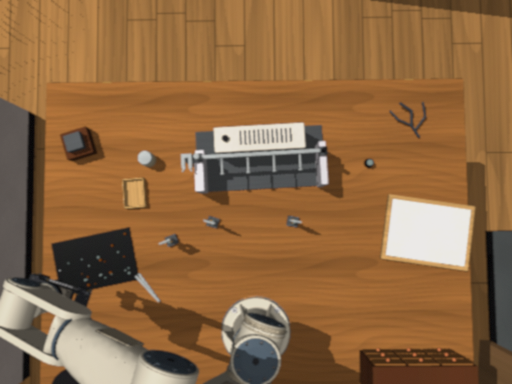

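View pics/wrist0.png

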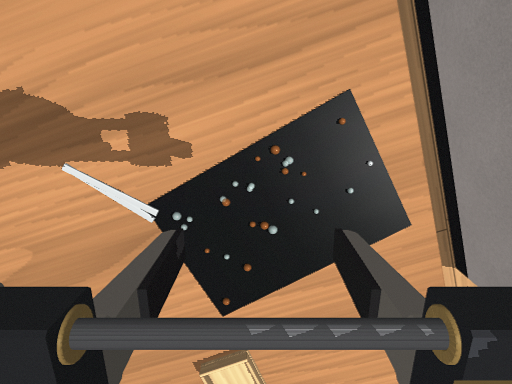

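```bash
python3 - <<'E'
from h import *
t=cap("top");s=cap("scene")
for n,c,b in(("t",t,(120,300,130,360)),("s",s,(140,310,130,400))):
    y0,y1,x0,x1=b[0],b[1],b[2],b[3]
    cv2.imwrite(f"pics/{n}c0.png",cv2.resize(c["image"][y0:y1,x0:x1,::-1],None,fx=2.9,fy=2.9,interpolation=cv2.INTER_CUBIC))
P=np.vstack([c["P"].reshape(-1,3) for c in(t,s)])
P=P[~np.isnan(P[:,0])]
m=(P[:,0]>0.4)&(P[:,0]<.75)&(abs(P[:,1])<.3)
Q=P[m]
for lo,hi in((.1,.147),(.147,.153),(.153,.163),(.163,.17),(.17,.2),(.2,.22)):
    q=Q[(Q[:,2]>lo)&(Q[:,2]<hi)&(Q[:,0]>.4)]
    print(lo,len(q),q.min(0),q.max(0)) if len(q) else 0
q=Q[(Q[:,2]>.151)&(Q[:,2]<.164)]
# rail line fit
q=q[(abs(q[:,1])<.15)]
import collections
print(np.histogram(q[:,0],20))
# hangers
for c,n in((t,'t'),(s,'s')):
    p=c["P"].reshape(-1,3);p=p[(p[:,2]>.02)&(p[:,2]<.16)&(p[:,0]>.25)&(p[:,0]<.5)&(p[:,1]>-.2)&(p[:,1]<.3)]
    print(n,len(p))
    z=c["P"][:,:,2];mm=((z>.02)&(z<.17)&(c["P"][:,:,0]>.25)&(c["P"][:,:,0]<.47)&(c["P"][:,:,1]>-.2)&(c["P"][:,:,1]<.28)).astype(np.uint8)
    k,l,st,ce=cv2.connectedComponentsWithStats(mm)
    for i in range(1,k):
        if st[i,4]<8: continue
        p=c["P"][l==i]
        print(st[i],np.median(p,0).round(3),p.min(0).round(3),p.max(0).round(3))
E
```

```text
0.1 8612 [ 0.40054545 -0.25549599  0.10000128] [0.74998164 0.25216848 0.1469752 ]
0.147 480 [ 0.40067428 -0.25445752  0.14700269] [0.6682672  0.25147145 0.15298181]
0.153 1875 [ 0.40628891 -0.25259825  0.15300632] [0.66073805 0.25245813 0.16298745]
0.163 214 [ 0.56873379 -0.24392396  0.16300388] [0.65911395 0.24996236 0.16986026]
0.17 199 [ 0.57960497 -0.24657895  0.17026459] [0.65927832 0.20586925 0.1994013 ]
(array([  3,   0,   0,   0,   0,   0,   0,   0,   0,   0,   0,   0,   0,
        67,  59,  41,  45, 112, 596, 341]), array([0.4014654 , 0.41412344, 0.42678148, 0.43943951, 0.45209755,
       0.46475559, 0.47741363, 0.49007167, 0.50272971, 0.51538775,
       0.52804579, 0.54070383, 0.55336186, 0.5660199 , 0.57867794,
       0.59133598, 0.60399402, 0.61665206, 0.6293101 , 0.64196814,
       0.65462618]))
t 97
[203 219  13   6  40] [0.405 0.157 0.14 ] [0.394 0.139 0.021] [0.413 0.178 0.152]
[288 218  13   6  40] [ 0.403 -0.137  0.139] [ 0.396 -0.157  0.022] [ 0.414 -0.119  0.153]
s 772
[215 157  14  37 331] [ 0.408 -0.139  0.102] [ 0.399 -0.163  0.02 ] [ 0.419 -0.12   0.148]
[312 169  16  38 368] [0.409 0.158 0.103] [0.397 0.137 0.021] [0.418 0.177 0.149]
```

View crops.

View pics/tc0.png

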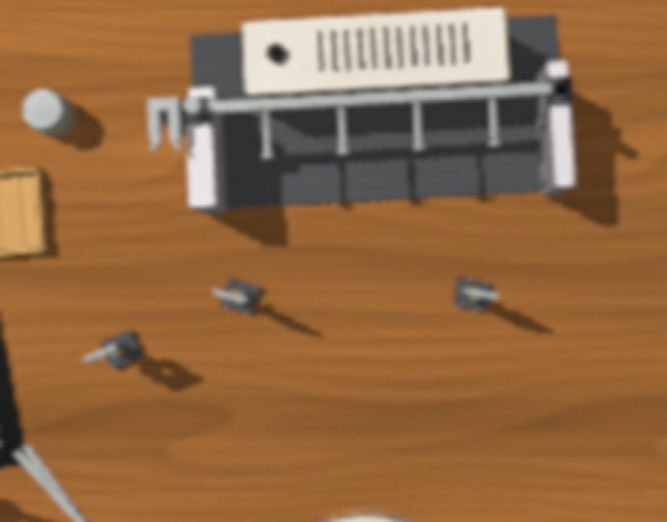

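View pics/sc0.png

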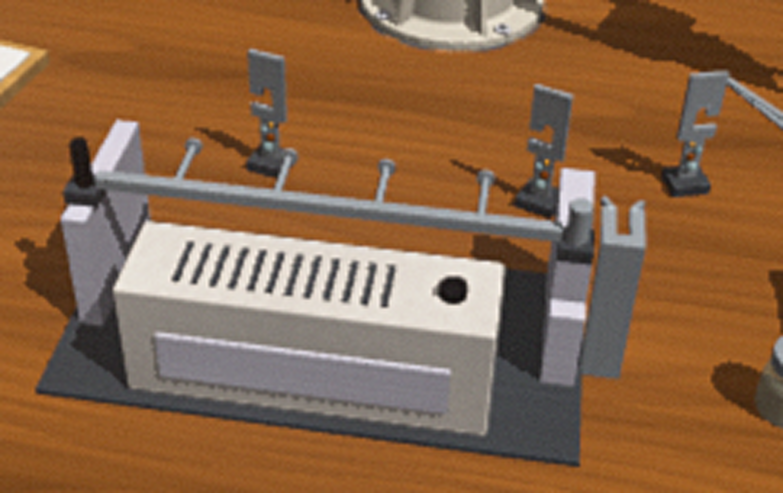

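```bash
python3 - <<'E'
from h import *
t=cap("top");s=cap("scene")
for c in(t,s):
    p=c["P"].reshape(-1,3);p=p[~np.isnan(p[:,0])]
    for n,lo,hi,zl in(("pin",.15,.23,.17),("handle",-.26,-.2,.165)):
        q=p[(p[:,0]>.55)&(p[:,0]<.7)&(p[:,1]>lo)&(p[:,1]<hi)&(p[:,2]>zl)&(p[:,2]<.21)]
        print(n,len(q),q.mean(0).round(4),q.min(0).round(4),q.max(0).round(4))
    m=(t["P"][...,2]>.151)
    for y in(-.15,-.09,-.03,.03,.09,.15):
        q=p[(abs(p[:,1]-y)<.02)&(p[:,0]>.6)&(p[:,2]>.154)&(p[:,2]<.168)&(p[:,0]<.68)]
        print(y,q.mean(0).round(4),q[:,0].min(),q[:,0].max())
E
```

```text
pin 31 [0.6251 0.1966 0.1854] [0.6164 0.187  0.1724] [0.6357 0.2071 0.1934]
handle 26 [ 0.6457 -0.235   0.187 ] [ 0.6392 -0.2445  0.1659] [ 0.6547 -0.2094  0.1993]
-0.15 [ 0.6369 -0.1518  0.16  ] 0.6019655281473256 0.6493790592615619
-0.09 [ 0.6399 -0.0909  0.1601] 0.6330801457356985 0.646799529217543
-0.03 [ 0.6371 -0.0305  0.1596] 0.630149299174928 0.6444952205271499
0.03 [0.629  0.0288 0.1605] 0.6000141982484519 0.641415728148299
0.09 [0.6296 0.0914 0.1595] 0.6004561173396565 0.6383263261840564
0.15 [0.6283 0.15   0.16  ] 0.6217004582275765 0.6351764900136078
pin 75 [0.6328 0.1958 0.1826] [0.6201 0.1863 0.171 ] [0.6394 0.2058 0.1897]
handle 78 [ 0.6532 -0.237   0.1834] [ 0.643  -0.2462  0.1657] [ 0.6609 -0.2155  0.1971]
-0.15 [ 0.6402 -0.1518  0.1594] 0.6001108555065876 0.6543764985410004
-0.09 [ 0.6438 -0.09    0.1598] 0.6082230917704332 0.6501670292562597
-0.03 [ 0.6415 -0.0298  0.1598] 0.6325110734186437 0.6481706630684885
0.03 [0.6345 0.0286 0.1593] 0.6012640339004737 0.6454878091253645
0.09 [0.6349 0.0906 0.1594] 0.6030373842008765 0.6423678472187643
0.15 [0.6329 0.15   0.1598] 0.6232467940288132 0.6397097409750317
```

Request:
{"fn": "apply_moves", "kwargs": {
  "steps": [
    [[0, 0, -11, 0, 0, 0.1206], [0, 0, -11, 0, 0, 0.1206], [0, 0, -11, 0, 0, 0.1206], [0, 0, -11, 0, 0, 0.1206], [0, 0, -11, 0, 0, 0.1206], [0, 0, -11, 0, 0, 0.1206], [0, 0, -11, 0, 0, 0.1206], [0, 0, -11, 0, 0, 0.1206], [0, 0, -11, 0, 0, 0.1206], [0, 0, -11, 0, 0, 0.1206]]
  ],
  "grip": 1
}}

```text
t: 1.18
tool_pos: [0.1935, 0.5942, 0.3331]
tcp_rot: [0.691, 0.722, -0.0, 0.0]
contact_force: [-0.6, -0.2, -0.1]
width: 0.0921
```

Request:
{"fn": "apply_moves", "kwargs": {
  "steps": [
    [[-27.8, 25.3, 0, 0, 0, 0], [-27.8, 25.3, 0, 0, 0, 0], [-27.8, 25.3, 0, 0, 0, 0], [-27.8, 25.3, 0, 0, 0, 0], [-27.8, 25.3, 0, 0, 0, 0], [-27.8, 25.3, 0, 0, 0, 0], [-27.8, 25.3, 0, 0, 0, 0], [-27.8, 25.3, 0, 0, 0, 0], [-27.8, 25.3, 0, 0, 0, 0], [-27.8, 25.3, 0, 0, 0, 0], [-27.8, 25.3, 0, 0, 0, 0], [-27.8, 25.3, 0, 0, 0, 0], [-27.8, 25.3, 0, 0, 0, 0], [-27.8, 25.3, 0, 0, 0, 0], [-27.8, 25.3, 0, 0, 0, 0], [-27.8, 25.3, 0, 0, 0, 0], [0, 0, 0, 0, 0, 0], [0, 0, 0, 0, 0, 0]]
  ]
}}

```text
t: 2.68
tool_pos: [0.6208, 0.1687, 0.332]
tcp_rot: [0.69, 0.724, -0.0, -0.0]
contact_force: [-0.7, -0.1, -0.4]
width: 0.092
```

```bash
cat >> h.py <<'E'
def go(target,phi=None):
    s=get_state();M=R.from_quat(s["tcp_rot"]).as_matrix()
    ph=np.arctan2(M[1,1],M[0,1]);p2=ph if phi is None else phi
    d=np.array(target)-s["tool_pos"]
    y=np.array([np.cos(p2),np.sin(p2)]);x=np.array([-y[1],y[0]])
    print("t %.2f pos %s phi %.4f tiltz %s F %s w %.4f"%(s["t"],s["tool_pos"].round(4),ph,M[:,2].round(4),s["contact_force"].round(1),s["width"]))
    print("rz %.4f then tool mm: %.1f %.1f %.1f"%(ph-p2,*(1000*np.array([d[:2]@x,d[:2]@y,-d[2]]))))
E
python3 - <<'E'
from h import *
go([.62,.17,.33],.05)
c=cap("wrist","w1")
E
```

```text
t 2.68 pos [0.6208 0.1687 0.332 ] phi 0.0470 tiltz [-8.e-04 -2.e-04 -1.e+00] F [-0.7 -0.1 -0.4] w 0.0920
rz -0.0030 then tool mm: 1.3 -0.8 2.0
```

View pics/w1.png

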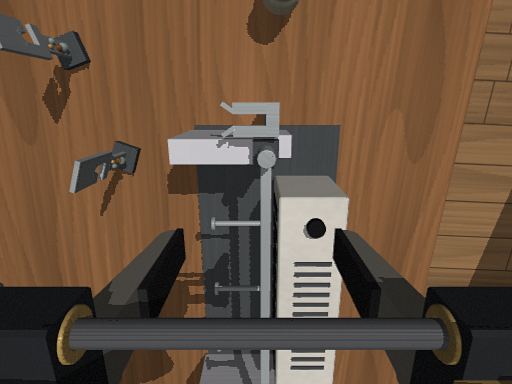

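```bash
python3 - <<'E'
from h import *
c=cap("wrist");P=c["P"];z=P[...,2]
q=P[:300]
def sh(n,m):
    p=P[m];print(n,len(p),p.mean(0).round(4),p.min(0).round(4),p.max(0).round(4), ((p.max(0)+p.min(0))/2).round(4))
X,Y=P[...,0],P[...,1]
sh("knobtop",(z>.188)&(z<.2)&(Y>.16)&(Y<.24)&(X>.58)&(X<.66))
sh("fork",(z>.155)&(z<.166)&(Y>.21)&(Y<.29)&(X>.5)&(X<.7))
v,u=np.where((z>.155)&(z<.166)&(Y>.21)&(Y<.29)&(X>.5)&(X<.7));print(u.min(),u.max(),v.min(),v.max())
sh("rail",(z>.156)&(z<.166)&(Y>.06)&(Y<.17)&(X>.615)&(X<.65))
r=P[(z>.156)&(z<.166)&(Y>.0)&(Y<.17)&(X>.615)&(X<.65)]
k=np.polyfit(r[:,1],r[:,0],1);print("rail",k)
for y0 in(.11,.02):
    m=(z>.135)&(z<.17)&(abs(Y-y0-.025)<.05)&(X>.535)&(X<.6);sh("peg",m)
    p=P[m];print(np.polyfit(p[:,0],p[:,1],1))
im=c["image"][90:180,150:320,::-1]
cv2.imwrite("pics/w1c.png",cv2.resize(im,None,fx=4.5,fy=4.5,interpolation=cv2.INTER_CUBIC))
E
```

```text
<stdin>:5: RuntimeWarning: Mean of empty slice.
  ret = um.true_divide(
Traceback (most recent call last):
ValueError: zero-size array to reduction operation minimum which has no identity
```

```bash
python3 - <<'E'
from h import *
c=cap("wrist");P=c["P"]
print(c["T"].round(3),c["mount"].round(3))
for u,v in((266,158),(266,250),(270,106),(230,150),(222,223),(60,250),(400,100)): print(u,v,c["z_map"][v,u],P[v,u])
im=c["image"][90:180,150:320,::-1]
cv2.imwrite("pics/w1c.png",cv2.resize(im,None,fx=4.5,fy=4.5,interpolation=cv2.INTER_CUBIC))
E
```

```text
[[ 0.999  0.048  0.014  0.616]
 [ 0.05  -0.956 -0.289  0.254]
 [-0.     0.29  -0.957  0.493]
 [ 0.     0.     0.     1.   ]] [[ 0.001 -0.957 -0.29   0.084]
 [ 1.     0.     0.001  0.   ]
 [-0.    -0.29   0.957 -0.161]
 [ 0.     0.     0.     1.   ]]
266 158 0.30847114 [0.62572219 0.20154848 0.18718196]
266 250 0.36841458 [0.63304764 0.08441764 0.16007977]
270 106 0.31993398 [0.62766573 0.25229459 0.15988909]
230 150 0.36027572 [0.58418583 0.19967401 0.13300363]
222 223 0.3617347 [0.57871756 0.1156667  0.15680084]
60 250 0.54484165 [ 0.27136886 -0.01542418  0.0005508 ]
400 100 0.47126043 [ 8.34788250e-01  2.70542811e-01 -6.55226655e-04]
```

View pics/w1c.png

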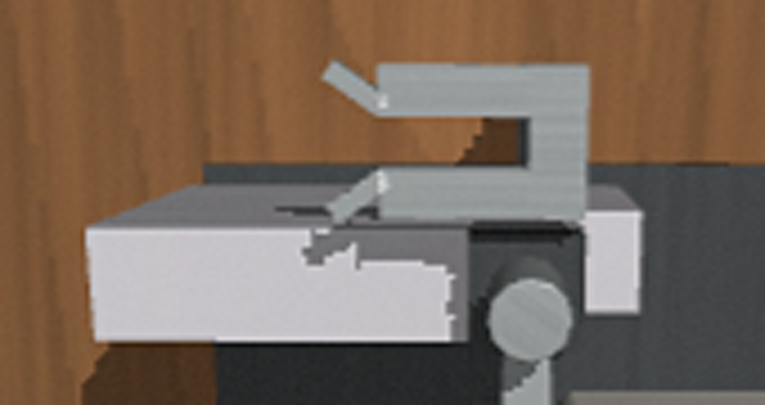

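```bash
cat >> h.py <<'E'
def pix(c,u,v,z):
    d=c["T"][:3,:3]@np.array([(u-c["cx"])/c["fx"],(v-c["cy"])/c["fy"],1]);o=c["T"][:3,3]
    return o+d*(z-o[2])/d[2]
E
python3 - <<'E'
from h import *
c=cap("wrist");P=c["P"]
f=lambda a,b,z:pix(c,150+(a+.5)/4.5-.5,90+(b+.5)/4.5-.5,z).round(4)
print("knob",f(530,319,.187))
print("slot inner top/bot",f(527,117,.16),f(527,168,.16),"mouth",f(379,115,.16),f(379,168,.16),"outer",f(588,65,.16),f(588,218,.16))
X,Y,z=P[...,0],P[...,1],P[...,2]
r=P[(z>.157)&(z<.164)&(Y>.02)&(Y<.17)&(X>.615)&(X<.65)];print(len(r),np.polyfit(r[:,1],r[:,0],1))
for y in(.05,.1,.15):
  q=r[abs(r[:,1]-y)<.005];print(y,q[:,0].min(),q[:,0].max(),q[:,2].mean())
m=(z>.183)&(z<.191)&(abs(Y-.2)<.03)&(X>.6)&(X<.66);p=P[m];print(len(p),(p.max(0)+p.min(0))/2,p.max(0)-p.min(0))
E
```

```text
knob [0.6271 0.1994 0.187 ]
slot inner top/bot [0.6246 0.2428 0.16  ] [0.6253 0.231  0.16  ] mouth [0.5896 0.2414 0.16  ] [0.5899 0.2292 0.16  ] outer [0.6382 0.2553 0.16  ] [0.6407 0.2199 0.16  ]
1183 [-0.03920117  0.63547696]
0.05 0.6285337412967469 0.6403231806421462 0.15995301984352714
0.1 0.6259035381504063 0.6372941877277766 0.15986872671687252
0.15 0.6243812409892404 0.635281566412474 0.16007327200288515
280 [0.62733356 0.19853049 0.18546522] [0.01958808 0.01886746 0.00485778]
```

Request:
{"fn": "apply_moves", "kwargs": {
  "steps": [
    [[10, 2.6, 0, 0, 0, 0], [10, 2.6, 0, 0, 0, 0], [10, 2.6, 10, 0, 0, 0], [0, 0, 30, 0, 0, 0], [0, 0, 30, 0, 0, 0], [0, 0, 30, 0, 0, 0], [0, 0, 25, 0, 0, 0], [0, 0, 20, 0, 0, 0], [0, 0, 15, 0, 0, 0], [0, 0, 10, 0, 0, 0], [0, 0, 0, 0, 0, 0], [0, 0, 0, 0, 0, 0]]
  ],
  "grip": 0.6
}}

```text
t: 3.88
tool_pos: [0.6261, 0.2014, 0.1622]
tcp_rot: [0.689, 0.725, -0.0, -0.0]
contact_force: [-1.3, -0.0, 0.4]
width: 0.0551
```

Request:
{"fn": "apply_moves", "kwargs": {
  "steps": [
    [[0, 0, 0, 0, 0, 0], [0, 0, 0, 0, 0, 0], [0, 0, 0, 0, 0, 0], [0, 0, 0, 0, 0, 0], [0, 0, 0, 0, 0, 0], [0, 0, 0, 0, 0, 0], [0, 0, 0, 0, 0, 0], [0, 0, 0, 0, 0, 0]]
  ],
  "grip": 0,
  "grip_force": 30
}}

```text
t: 4.55
tool_pos: [0.6266, 0.2006, 0.163]
tcp_rot: [0.689, 0.725, 0.0, 0.0]
contact_force: [-0.9, -1.2, 4.3]
width: 0.019
```

```bash
python3 - <<'E'
from h import *
go([.627,.199,.162])
c=cap("wrist","w2")
E
```

```text
t 4.55 pos [0.6266 0.2006 0.163 ] phi 0.0500 tiltz [ 6.e-04  1.e-04 -1.e+00] F [-0.9 -1.2  4.3] w 0.0190
rz 0.0000 then tool mm: -1.7 0.4 1.0
```

View pics/w2.png

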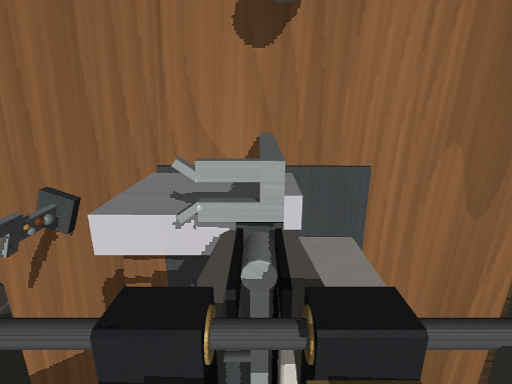

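Request:
{"fn": "apply_moves", "kwargs": {
  "steps": [
    [[0, 0, -5, 0, 0, 0], [0, 0, -10, 0, 0, 0], [0, 0, -15, 0, 0, 0], [0, 0, -15, 0, 0, 0], [0, 0, -15, 0, 0, 0], [0, 0, -10, 0, 0, 0], [0, -10, 0, 0, 0, 0], [0, -20, 0, 0, 0, 0], [0, -20, 0, 0, 0, 0], [0, -13, 0, 0, 0, 0], [10, 0, 0, 0, 0, 0], [20, 0, 0, 0, 0, 0], [6, 0, 0, 0, 0, 0], [0, 0, 0, 0, 0, 0], [0, 0, 0, 0, 0, 0]]
  ]
}}

```text
t: 5.85
tool_pos: [0.5615, 0.2336, 0.2321]
tcp_rot: [0.689, 0.725, -0.0, 0.0]
contact_force: [-1.0, 0.5, -1.3]
width: 0.0194
```

```bash
python3 - <<'E'
from h import *
go([.627,.199,.162])
c=cap("wrist","w3");P=c["P"];t=get_state()["tool_pos"]
m=(abs(P[...,2]-t[2]-.025)<.004)&(abs(P[...,1]-t[1])<.02)&(abs(P[...,0]-t[0])<.015)
p=P[m];v,u=np.where(m);print(len(p),u.min(),u.max(),v.min(),v.max());print((p.max(0)+p.min(0))/2,p.max(0)-p.min(0),p[:,2].mean())
s=cap("scene");cv2.imwrite("pics/s3.png",cv2.resize(s["image"][170:280,260:400,::-1],None,fx=5,fy=5,interpolation=cv2.INTER_CUBIC))
E
```

```text
t 5.85 pos [0.5615 0.2336 0.2321] phi 0.0512 tiltz [-5.e-04 -5.e-04 -1.e+00] F [-1.   0.5 -1.3] w 0.0194
rz 0.0000 then tool mm: -37.9 63.6 70.1
1222 229 289 251 292
[0.56159973 0.23395836 0.25715375] [0.02993668 0.02448911 0.00794921] 0.2553536695597671
```

View pics/w3.png

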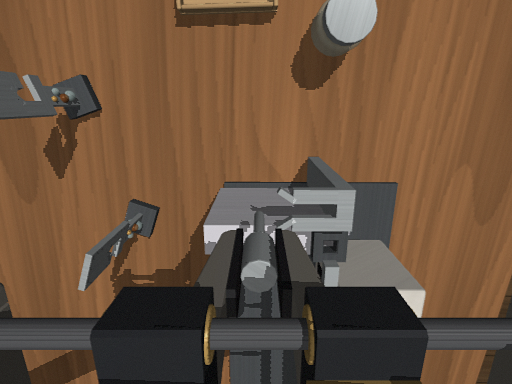

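View pics/s3.png

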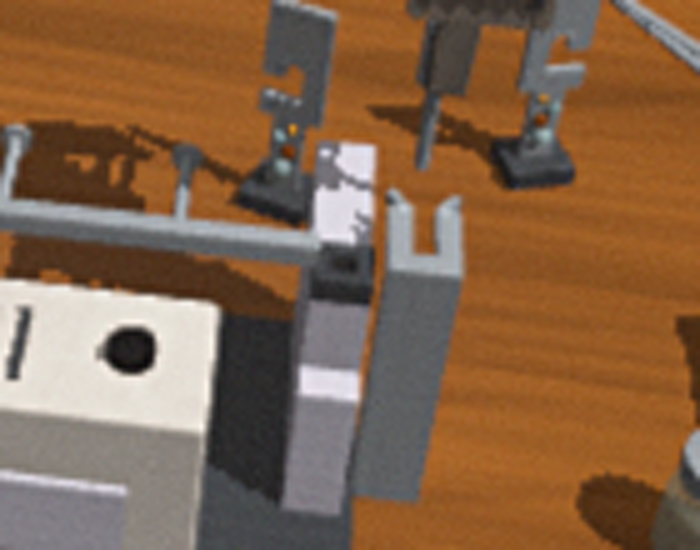

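```bash
python3 - <<'E'
from h import *
c=cap("wrist")
cv2.imwrite("pics/w3c.png",cv2.resize(c["image"][175:305,205:365,::-1],None,fx=5,fy=5,interpolation=cv2.INTER_CUBIC))
E
```

```text
(no output)
```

View pics/w3c.png

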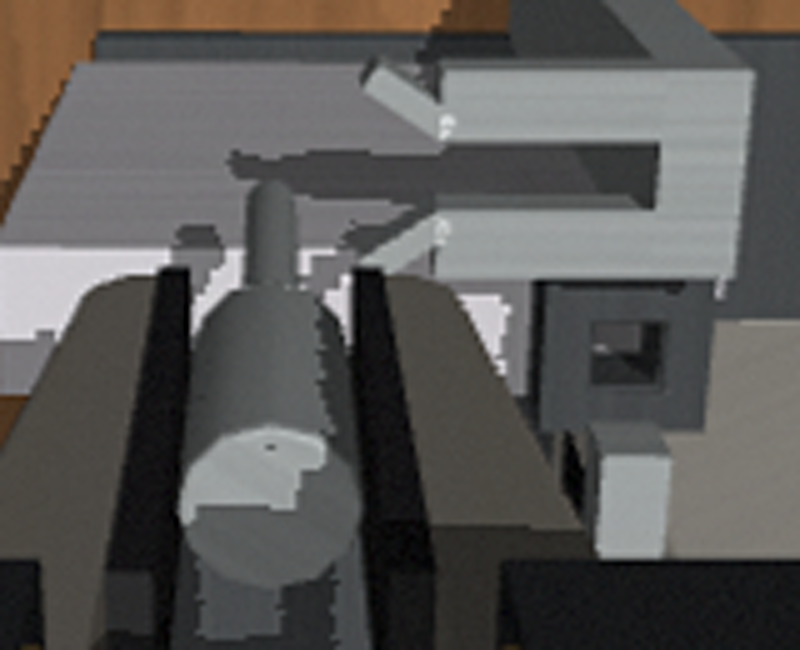

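```bash
python3 - <<'E'
from h import *
c=cap("wrist")
f=lambda a,b,z:pix(c,205+(a+.5)/5-.5,175+(b+.5)/5-.5,z).round(4)
print("knob",f(270,506,.2561), get_state()["tool_pos"])
print("shank bottom",f(271,180,.164))
print("bore",f(628,354,.149),f(590,321,.149),f(667,388,.149))
print("slot inner",f(659,143,.16),f(656,208,.16),"mouth",f(442,140,.16),f(438,212,.16))
E
```

```text
knob [0.5621 0.2316 0.2561] [0.56170417 0.23282874 0.23238159]
shank bottom [0.5621 0.2341 0.164 ]
bore [0.6273 0.1992 0.149 ] [0.6198 0.2053 0.149 ] [0.6351 0.1929 0.149 ]
slot inner [0.6247 0.2422 0.16  ] [0.6256 0.231  0.16  ] mouth [0.5895 0.241  0.16  ] [0.5899 0.2285 0.16  ]
```

```bash
python3 - <<'E'
from h import *
c=cap("wrist")
f=lambda a,b,z:pix(c,205+(a+.5)/5-.5,175+(b+.5)/5-.5,z).round(4)
print(f(60,248,.133)); 
P=c["P"]
for a,b in((60,260),(60,240),(60,150),(60,80)): print(P[175+b//5,205+a//5].round(4))
E
```

```text
[0.5244 0.2077 0.133 ]
[0.5249 0.2055 0.1344]
[0.5246 0.2084 0.1319]
[0.5177 0.2081 0.0798]
[ 5.072e-01  2.004e-01 -5.000e-04]
```

Request:
{"fn": "apply_moves", "kwargs": {
  "steps": [
    [[1.8, 0, 0, 0, 0, 0], [0, 0, 15, 0, 0, 0], [0, 0, 20, 0, 0, 0], [0, 0, 15, 0, 0, 0], [0, 0, 6, 0, 0, 0], [0, 10, 0, 0, 0, 0], [0, 10, 0, 0, 0, 0], [0, 10, 0, 0, 0, 0], [0, 10, 0, 0, 0, 0], [0, 8, 0, 0, 0, 0], [0, 5, 0, 0, 0, 0], [0, 0, 0, 0, 0, 0], [0, 0, 0, 0, 0, 0]]
  ]
}}

```text
t: 7.18
tool_pos: [0.6146, 0.2378, 0.1765]
tcp_rot: [0.689, 0.724, -0.0, -0.0]
contact_force: [-0.1, 0.9, -1.0]
width: 0.0192
```

```bash
python3 - <<'E'
from h import *
go([.627,.199,.162])
c=cap("wrist","w4")
cv2.imwrite("pics/w4c.png",cv2.resize(c["image"][175:305,205:365,::-1],None,fx=5,fy=5,interpolation=cv2.INTER_CUBIC))
E
```

```text
t 7.18 pos [0.6146 0.2378 0.1765] phi 0.0498 tiltz [-3.e-04 -1.e-04 -1.e+00] F [-0.1  0.9 -1. ] w 0.0192
rz 0.0000 then tool mm: -39.4 10.5 14.5
```

View pics/w4c.png

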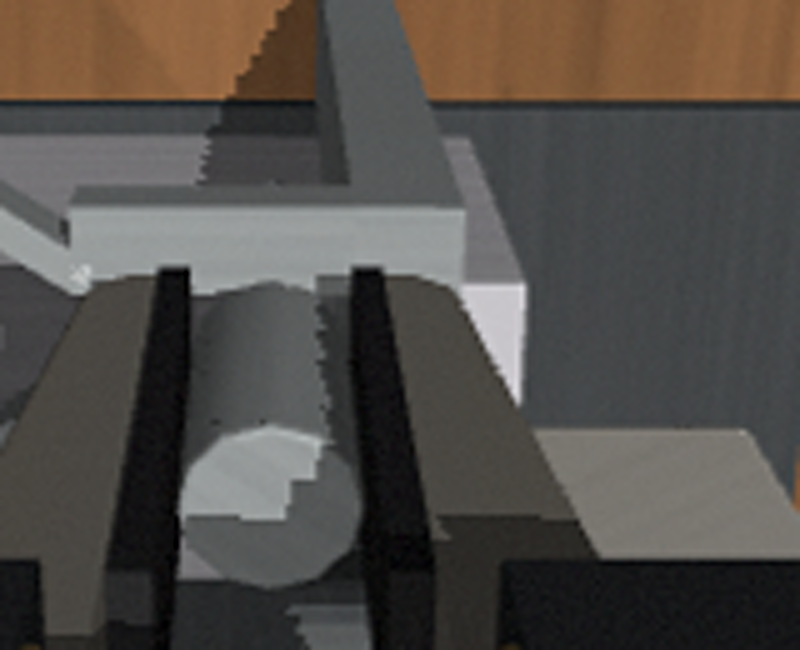

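Request:
{"fn": "apply_moves", "kwargs": {
  "steps": [
    [[0, 2, 0, 0, 0, 0], [0, 2, 0, 0, 0, 0], [0, 1, 0, 0, 0, 0], [0, 0, 1, 0, 0, 0], [0, 0, 1, 0, 0, 0], [0, 0, 0, 0, 0, 0], [0, 0, 0, 0, 0, 0]]
  ]
}}

```text
t: 7.82
tool_pos: [0.6193, 0.2381, 0.1744]
tcp_rot: [0.689, 0.725, -0.0, -0.0]
contact_force: [0.5, 0.1, -1.6]
width: 0.0195
```

Request:
{"fn": "apply_moves", "kwargs": {
  "steps": [
    [[0, 0, 0, 0, 0, 0], [0, 0, 0, 0, 0, 0], [0, 0, 0, 0, 0, 0], [0, 0, 0, 0, 0, 0], [0, 0, 0, 0, 0, 0], [0, 0, -20, 0, 0, 0], [0, 0, -30, 0, 0, 0], [0, 0, -40, 0, 0, 0], [0, 0, -40, 0, 0, 0], [-20, 0, -20, 0, 0, 0], [-40, 0, 0, 0, 0, 0], [-40, 0, 0, 0, 0, 0], [0, 0, 0, 0, 0, 0], [0, 0, 0, 0, 0, 0]]
  ],
  "grip": 0.5
}}

```text
t: 8.98
tool_pos: [0.6246, 0.1365, 0.3249]
tcp_rot: [0.69, 0.724, 0.0, 0.0]
contact_force: [-0.6, 0.4, -0.2]
width: 0.0457
```

```bash
python3 - <<'E'
from h import *
go([.648,-.238,.162])
c=cap("wrist","w5")
s=cap("scene");cv2.imwrite("pics/s5.png",cv2.resize(s["image"][140:310,130:400,::-1],None,fx=2.9,fy=2.9,interpolation=cv2.INTER_CUBIC))
E
```

```text
t 8.98 pos [0.6246 0.1365 0.3249] phi 0.0470 tiltz [ 4.e-04  1.e-04 -1.e+00] F [-0.6  0.4 -0.2] w 0.0457
rz 0.0000 then tool mm: -375.2 5.8 162.9
```

View pics/w5.png

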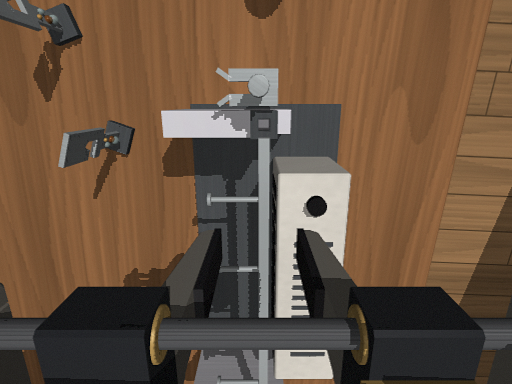

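View pics/s5.png

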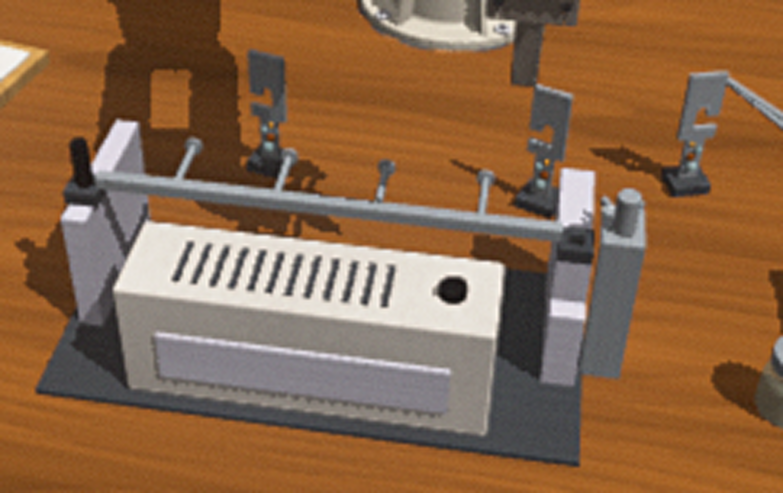

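Request:
{"fn": "apply_moves", "kwargs": {
  "steps": [
    [[-37.4, 0.6, 0, 0, 0, 0], [-37.4, 0.6, 0, 0, 0, 0], [-37.4, 0.6, 0, 0, 0, 0], [-37.4, 0.6, 0, 0, 0, 0], [-37.4, 0.6, 0, 0, 0, 0], [-37.4, 0.6, 0, 0, 0, 0], [-37.4, 0.6, 0, 0, 0, 0], [-37.4, 0.6, 0, 0, 0, 0], [-37.4, 0.6, 0, 0, 0, 0], [-37.4, 0.6, 0, 0, 0, 0], [0, 0, 30, 0, 0, 0], [0, 0, 30, 0, 0, 0], [0, 0, 30, 0, 0, 0], [0, 0, 30, 0, 0, 0], [0, 0, 20, 0, 0, 0], [0, 0, 12, 0, 0, 0], [0, 0, 7, 0, 0, 0], [0, 0, 0, 0, 0, 0], [0, 0, 0, 0, 0, 0]]
  ]
}}

```text
t: 10.67
tool_pos: [0.65, -0.2346, 0.1664]
tcp_rot: [0.689, 0.725, 0.0, 0.0]
contact_force: [-0.1, 0.9, -0.2]
width: 0.0457
```

Request:
{"fn": "apply_moves", "kwargs": {
  "steps": [
    [[0, 0, 0, 0, 0, 0], [0, 0, 0, 0, 0, 0], [0, 0, 0, 0, 0, 0], [0, 0, 0, 0, 0, 0], [0, 0, 0, 0, 0, 0], [0, 0, 0, 0, 0, 0], [0, 0, 0, 0, 0, 0]]
  ],
  "grip": 0,
  "grip_force": 15
}}

```text
t: 11.25
tool_pos: [0.6479, -0.2352, 0.1662]
tcp_rot: [0.689, 0.725, -0.001, -0.001]
contact_force: [-6.2, 0.2, 6.2]
width: 0.0156
```

```bash
python3 - <<'E'
from h import *
go([.578,-.238,.166])
c=cap("wrist","w6")
E
```

```text
t 11.25 pos [ 0.6479 -0.2352  0.1662] phi 0.0499 tiltz [-2.2e-03 -1.0e-04 -1.0e+00] F [-6.2  0.2  6.2] w 0.0156
rz 0.0000 then tool mm: 0.7 -69.9 0.2
```

View pics/w6.png

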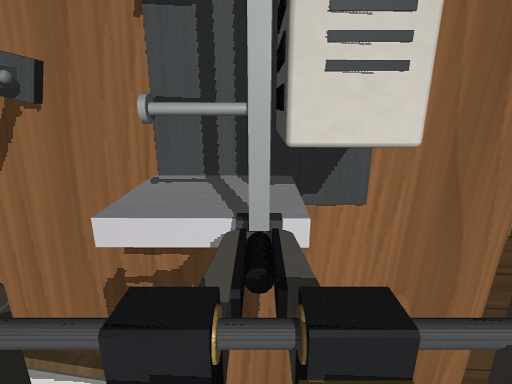

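Handle gripped (about 258,270). Pull out 70 mm.

Request:
{"fn": "apply_moves", "kwargs": {
  "steps": [
    [[0, -4, 0, 0, 0, 0], [0, -7, 0, 0, 0, 0], [0, -7, 0, 0, 0, 0], [0, -7, 0, 0, 0, 0], [0, -7, 0, 0, 0, 0], [0, -7, 0, 0, 0, 0], [0, -7, 0, 0, 0, 0], [0, -7, 0, 0, 0, 0], [0, -7, 0, 0, 0, 0], [0, -5, 0, 0, 0, 0], [0, -4, 0, 0, 0, 0], [0, -2, 0, 0, 0, 0], [0, 0, 0, 0, 0, 0], [0, 0, 0, 0, 0, 0], [0, 0, 0, 0, 0, 0], [0, 0, 0, 0, 0, 0]]
  ]
}}

```text
t: 12.63
tool_pos: [0.5779, -0.2386, 0.1661]
tcp_rot: [0.689, 0.725, 0.0, 0.0]
contact_force: [1.5, 0.7, 6.7]
width: 0.0158
```

Request:
{"fn": "apply_moves", "kwargs": {
  "steps": [
    [[0, 0, 0, 0, 0, 0], [0, 0, 0, 0, 0, 0], [0, 0, 0, 0, 0, 0], [0, 0, 0, 0, 0, 0], [0, 0, -20, 0, 0, 0], [0, 0, -40, 0, 0, 0], [0, 0, -40, 0, 0, 0], [20, -10, -40, 0, 0, 0], [30, -20, -40, 0, 0, 0], [40, -10, 0, 0, 0, 0], [40, -10, 0, 0, 0, 0], [40, -10, 0, 0, 0, 0], [30, -10, 0, 0, 0, 0], [30, -8, 0, 0, 0, 0], [0, 0, 0, 0, 0, 0], [0, 0, 0, 0, 0, 0]]
  ],
  "grip": 0.5
}}

```text
t: 13.97
tool_pos: [0.4941, -0.02, 0.3329]
tcp_rot: [0.688, 0.726, -0.0, 0.0]
contact_force: [0.2, 0.2, -0.0]
width: 0.0458
```

```bash
python3 - <<'E'
from h import *
go([.5,-.0,.36])
c=cap("wrist","w7")
s=cap("scene","s7");cv2.imwrite("pics/s7.png",cv2.resize(s["image"][140:310,130:400,::-1],None,fx=2.9,fy=2.9,interpolation=cv2.INTER_CUBIC))
E
```

```text
t 13.97 pos [ 0.4941 -0.02    0.3329] phi 0.0528 tiltz [-0.e+00 -3.e-04 -1.e+00] F [ 0.2  0.2 -0. ] w 0.0458
rz 0.0000 then tool mm: 19.7 6.9 -27.1
```

View pics/w7.png

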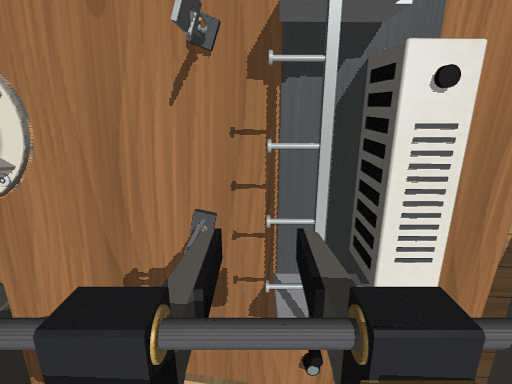

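View pics/s7.png

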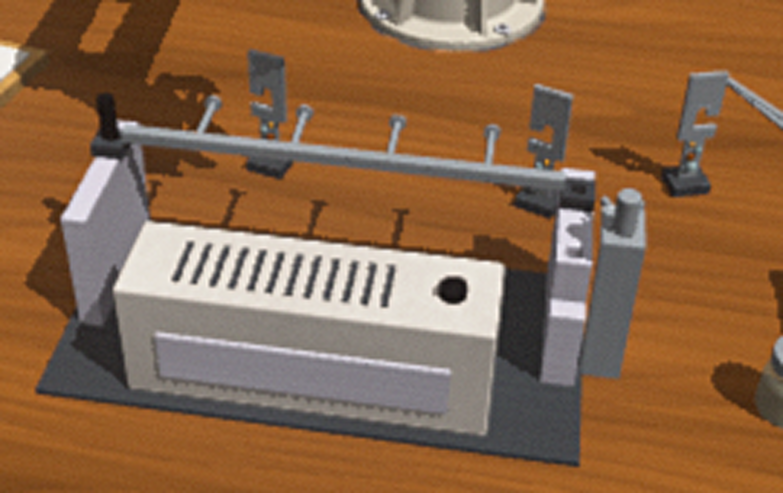

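```bash
python3 - <<'E'
from h import *
c=cap("wrist");P=c["P"];X,Y,z=P[...,0],P[...,1],P[...,2]
r=P[:,250:345];r=r[(r[...,2]>.157)&(r[...,2]<.163)]
v,u=np.where((z>.145)&(z<.17)&(X>.48)&(X<.6)&(Y>-.1)&(Y<.2))
for y0 in(.12,.03,-.06):
    m=(z>.148)&(z<.17)&(X>.515)&(X<.55)&(abs(Y-y0)<.035)
    p=P[m]; print(len(p),p.mean(0).round(4)); vv,uu=np.where(m)
    # midline in pixels
    vm=[];
    for q in np.unique(uu): w=vv[uu==q]; vm.append((q,(w.min()+w.max())/2))
    vm=np.array(vm); k=np.polyfit(vm[:,0],vm[:,1],1)
    a,b=vm[0,0],vm[-1,0]
    pa=pix(c,a,np.polyval(k,a),.1565);pb=pix(c,b,np.polyval(k,b),.1565)
    print(pa.round(4),pb.round(4),"slope",(pb-pa)[1]/(pb-pa)[0])
    m=(z>.135)&(z<.17)&(X>.45)&(X<.515)&(abs(Y-y0)<.03);h=P[m];print("head",h.min(0).round(4),h.max(0).round(4))
    m=(z>.157)&(z<.165)&(X>.53)&(X<.6)&(abs(Y-y0-.03)<.01);h=P[m];print("rail",h.min(0).round(4),h.max(0).round(4))
cv2.imwrite("pics/w7c.png",cv2.resize(c["image"][0:300,160:360,::-1],None,fx=2,fy=2,interpolation=cv2.INTER_CUBIC))
E
```

```text
238 [0.5325 0.1105 0.1569]
[0.5155 0.1095 0.1565] [0.5502 0.1117 0.1565] slope 0.06393055588374924
head [0.497  0.1012 0.1486] [0.5147 0.1164 0.1633]
rail [0.5527 0.14   0.1572] [0.5657 0.1599 0.1624]
203 [0.532  0.0208 0.1568]
[0.5157 0.0202 0.1565] [0.55   0.0214 0.1565] slope 0.034041849224117
head [0.502  0.0119 0.1528] [0.5148 0.0272 0.1631]
rail [0.5572 0.05   0.1572] [0.5703 0.07   0.1623]
175 [ 0.5326 -0.0685  0.1565]
[ 0.5149 -0.0698  0.1565] [ 0.5494 -0.0675  0.1565] slope 0.06813172496176041
head [ 0.5061 -0.0775  0.1535] [ 0.5149 -0.0625  0.1628]
rail [ 0.5617 -0.04    0.157 ] [ 0.5744 -0.0202  0.1618]
```

View pics/w7c.png

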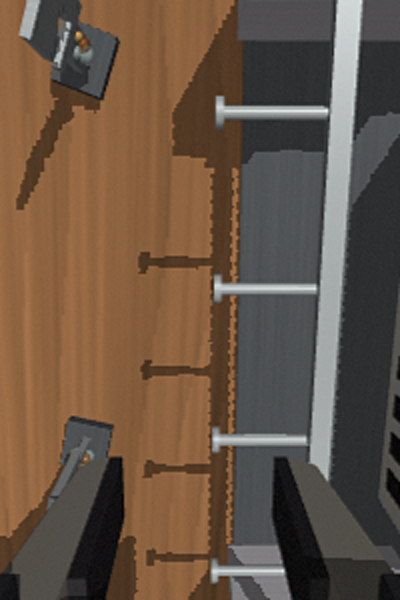

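```bash
python3 - <<'E'
from h import *
s=cap("scene")
ims=[cv2.resize(s["image"][y:y+60,x:x+40,::-1],None,fx=9,fy=9,interpolation=cv2.INTER_CUBIC)[:,:] for x,y in((203,150),(300,163),(352,158))]
im=np.hstack([cv2.resize(i,(266,400)) for i in ims]);cv2.imwrite("pics/hang.png",im)
P=s["P"]
for x,y in((203,150),(300,163),(352,158)):
    p=P[y:y+60,x:x+40].reshape(-1,3);m=(p[:,2]>.112)&(p[:,2]<.15);p=p[m]
    for it in range(3):
        med=np.median(p,0);p=p[np.linalg.norm(p-med,axis=1)<.04]
    cov=np.cov(p[:,:2].T);w,V=np.linalg.eigh(cov);d=V[:,1];d=d*np.sign(d[1])
    e=p[:,:2]@d;print(len(p),p.mean(0).round(4),"center",(p[:,:2].mean(0)+d*((e.max()+e.min())/2-e.mean())).round(4),"width",np.ptp(e),"yaw of normal",np.arctan2(-d[0],d[1]),p[:,2].max())
E
```

```text
136 [ 0.4081 -0.1407  0.1319] center [ 0.4078 -0.1421] width 0.04250991587995531 yaw of normal -0.18891054192235038 0.14882597042808887
179 [0.5698 0.1919 0.1415] center [0.5673 0.1918] width 0.05219624854507232 yaw of normal -1.5590977152566272 0.14994252608107572
143 [0.3406 0.3104 0.1314] center [0.3403 0.3113] width 0.0415408312853314 yaw of normal 0.3657514979911056 0.14846991302585744
```

View pics/hang.png

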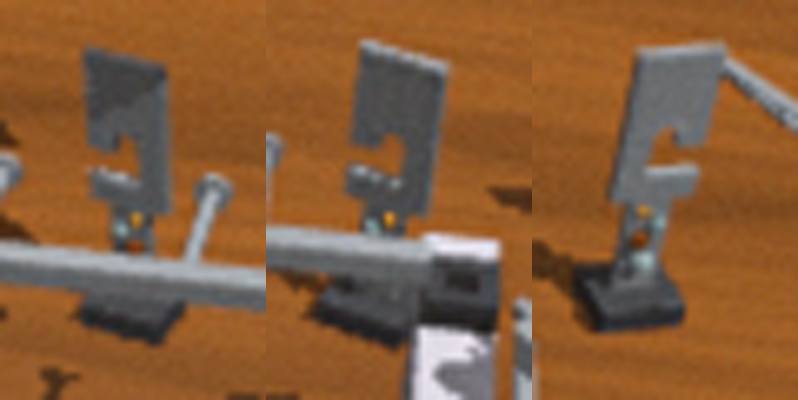

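Request:
{"fn": "apply_moves", "kwargs": {
  "steps": [
    [[0, 0, 0, 0, 0, 0.1215], [0, 0, 0, 0, 0, 0.1215], [-34, -8, 5, 0, 0, 0], [-34, -8, 5, 0, 0, 0], [-34, -8, 5, 0, 0, 0], [-34, -8, 5, 0, 0, 0], [-34, -8, 5, 0, 0, 0], [-33, -7, 5, 0, 0, 0], [0, 0, 0, 0, 0, 0], [0, 0, 0, 0, 0, 0]]
  ]
}}

```text
t: 15.0
tool_pos: [0.4087, -0.2134, 0.3025]
tcp_rot: [0.774, 0.634, -0.0, -0.0]
contact_force: [-0.6, 0.6, 0.5]
width: 0.0461
```

```bash
cat >> h.py <<'E'
def hang(c,x,y,lo=.113,rad=.045):
    P=c["P"];m=(P[...,2]>lo)&(P[...,2]<.156)&(np.hypot(P[...,0]-x,P[...,1]-y)<rad)
    p=P[m]
    # top face
    t=p[p[:,2]>.1445]
    for n,q in(("all",p),("top",t)):
        if len(q)<10: print(n,len(q));continue
        (cx,cy),(w,h),a=cv2.minAreaRect((q[:,:2]*1e3).astype(np.float32))
        k=cv2.boxPoints(((cx,cy),(w,h),a));e=[k[1]-k[0],k[2]-k[1]];e=e[0] if np.linalg.norm(e[0])>np.linalg.norm(e[1]) else e[1]
        yaw=np.arctan2(-e[0],e[1]);yaw=(yaw+np.pi/2)%np.pi-np.pi/2
        vv=np.linalg.svd(q[:,:2]-q[:,:2].mean(0),full_matrices=False)[2][0];yv=np.arctan2(-vv[0],vv[1]);yv=(yv+np.pi/2)%np.pi-np.pi/2
        print(n,len(q),"c %.1f %.1f"%(cx,cy),"wh %.1f %.1f"%(w,h),"yaw %.3f svd %.3f"%(yaw,yv),"mean",q.mean(0).round(4))
    v,u=np.where(m); return m
E
python3 - <<'E'
from h import *
go([.408,-.142,.2],-.19)
c=cap("wrist","w8")
hang(c,.408,-.142)
E
```

```text
t 15.00 pos [ 0.4087 -0.2134  0.3025] phi -0.1980 tiltz [-8.e-04  4.e-04 -1.e+00] F [-0.6  0.6  0.5] w 0.0461
rz -0.0080 then tool mm: 70.0 -14.1 102.5
all 302 c 404.5 -138.9 wh 39.6 6.1 yaw -0.180 svd -0.179 mean [ 0.4051 -0.1386  0.1428]
top 240 c 404.5 -138.9 wh 39.4 6.1 yaw -0.180 svd -0.177 mean [ 0.4045 -0.1384  0.146 ]
```

View pics/w8.png

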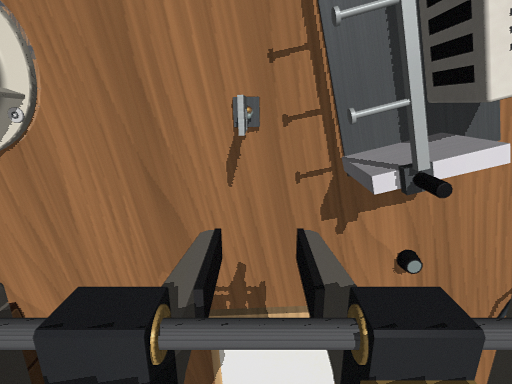

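Request:
{"fn": "apply_moves", "kwargs": {
  "steps": [
    [[0, 0, 0, 0, 0, -0.018], [24.2, -5.8, 0, 0, 0, 0], [24.2, -5.8, 10, 0, 0, 0], [24.2, -5.8, 20, 0, 0, 0], [0, 0, 35, 0, 0, 0], [0, 0, 35, 0, 0, 0], [0, 0, 35, 0, 0, 0], [0, 0, 25, 0, 0, 0], [0, 0, 12, 0, 0, 0], [0, 0, 7.5, 0, 0, 0], [0, 0, 0, 0, 0, 0], [0, 0, 0, 0, 0, 0]]
  ]
}}

```text
t: 16.05
tool_pos: [0.4058, -0.1363, 0.1238]
tcp_rot: [0.766, 0.643, 0.0, 0.0]
contact_force: [-0.1, -0.8, -0.3]
width: 0.0461
```

Request:
{"fn": "apply_moves", "kwargs": {
  "steps": [
    [[0, 0, 0, 0, 0, 0], [0, 0, 0, 0, 0, 0], [0, 0, 0, 0, 0, 0], [0, 0, 0, 0, 0, 0], [0, 0, 0, 0, 0, 0], [0, 0, 0, 0, 0, 0], [0, 0, 0, 0, 0, 0], [0, 0, 0, 0, 0, 0]]
  ],
  "grip": 0,
  "grip_force": 40
}}

```text
t: 16.72
tool_pos: [0.4052, -0.1368, 0.1236]
tcp_rot: [0.766, 0.643, -0.0, 0.0]
contact_force: [-0.3, -0.4, 4.3]
width: 0.0055
```

```bash
python3 - <<'E'
from h import *
go([.4045,-.1389,.123],-.18)
c=cap("wrist","w9")
E
```

```text
t 16.72 pos [ 0.4052 -0.1368  0.1236] phi -0.1751 tiltz [ 1.e-04 -1.e-04 -1.e+00] F [-0.3 -0.4  4.3] w 0.0055
rz 0.0049 then tool mm: -2.1 -0.3 0.6
```

View pics/w9.png

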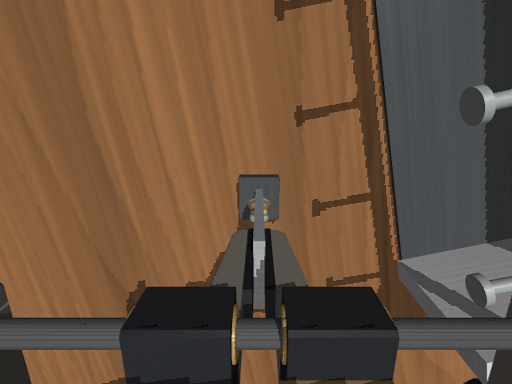

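Request:
{"fn": "apply_moves", "kwargs": {
  "steps": [
    [[0, 0, -7.5, 0, 0, 0], [0, 0, -20, 0, 0, 0], [0, 0, -20, 0, 0, 0], [0, 0, -20, 0, 0, 0], [0, 0, 0, 0, 0, -0.0563], [0, 0, 0, 0, 0, -0.0563], [0, 0, 0, 0, 0, -0.0563], [0, 0, 0, 0, 0, -0.0562], [4.6, 15, 0, 0, 0, 0], [4.6, 15, 0, 0, 0, 0], [4.6, 15, 0, 0, 0, 0], [0, 0, 0, 0, 0, 0], [0, 0, 0, 0, 0, 0]]
  ]
}}

```text
t: 17.85
tool_pos: [0.4506, -0.1201, 0.1907]
tcp_rot: [0.689, 0.725, -0.0, -0.0]
contact_force: [0.4, 0.5, -2.5]
width: 0.0061
```

```bash
python3 - <<'E'
from h import *
go([.4495,-.121,.1911],.05)
c=cap("wrist","w10");P=c["P"];X,Y,z=P[...,0],P[...,1],P[...,2]
for y0 in(-.16,-.07,.02,.11):
    m=(z>.148)&(z<.17)&(X>.515)&(X<.55)&(abs(Y-y0)<.03);p=P[m]
    if len(p)>5:print(y0,len(p),p.mean(0).round(4),p.max(0).round(4),p.min(0).round(4))
    m=(z>.135)&(z<.17)&(X>.49)&(X<.52)&(abs(Y-y0)<.03);p=P[m]
    if len(p)>5:print("  head",len(p),p.max(0).round(4),p.min(0).round(4))
m=(z>.157)&(z<.165)&(X>.53)&(X<.6)&(Y>-.2)&(Y<.1);h=P[m];print(len(h),np.polyfit(h[:,1],h[:,0],1),np.median(h[:,2]))
E
```

```text
t 17.85 pos [ 0.4506 -0.1201  0.1907] phi 0.0510 tiltz [-4.e-04  1.e-04 -1.e+00] F [ 0.4  0.5 -2.5] w 0.0061
rz 0.0010 then tool mm: -0.9 -1.1 -0.4
-0.16 464 [ 0.5328 -0.1581  0.1561] [ 0.55   -0.155   0.1589] [ 0.5157 -0.1624  0.1514]
  head 216 [ 0.5199 -0.1522  0.1625] [ 0.5097 -0.1663  0.1462]
-0.07 567 [ 0.5329 -0.0691  0.1567] [ 0.5499 -0.0652  0.1593] [ 0.515  -0.0732  0.1533]
  head 411 [ 0.5199 -0.0628  0.1635] [ 0.5053 -0.0783  0.1456]
0.02 864 [0.5326 0.0199 0.1569] [0.55   0.0244 0.1596] [0.515  0.0162 0.1537]
  head 647 [0.52   0.0243 0.1636] [0.5011 0.0109 0.1455]
7593 [-0.05407512  0.56334225] 0.15982637872314753
```

View pics/w10.png

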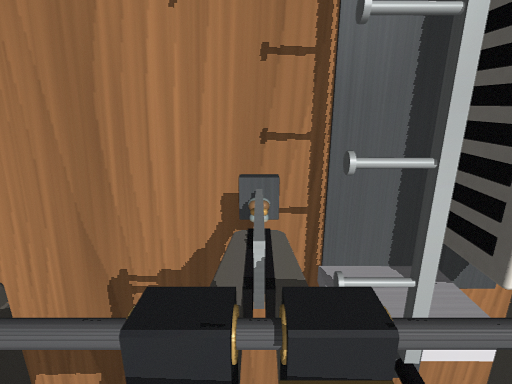

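Request:
{"fn": "apply_moves", "kwargs": {
  "steps": [
    [[0, 10, 0, 0, 0, 0], [0, 20, 0, 0, 0, 0], [0, 20, 0, 0, 0, 0], [0, 20, 0, 0, 0, 0], [0, 12, 0, 0, 0, 0], [0, 7, 0, 0, 0, 0], [0, 0, 0, 0, 0, 0], [-8, 0, 0, 0, 0, 0], [-8, 0, 0, 0, 0, 0], [0, 0, 0, 0, 0, 0]]
  ]
}}

```text
t: 18.73
tool_pos: [0.5384, -0.1338, 0.191]
tcp_rot: [0.689, 0.724, -0.0, 0.0]
contact_force: [-0.2, -0.2, -2.6]
width: 0.0054
```

```bash
python3 - <<'E'
from h import *
go([.5415,-.156,.1911],.05)
c=cap("wrist","w11")
s=cap("scene");cv2.imwrite("pics/s11.png",cv2.resize(s["image"][140:260,150:270,::-1],None,fx=5,fy=5,interpolation=cv2.INTER_CUBIC))
E
```

```text
t 18.73 pos [ 0.5384 -0.1338  0.191 ] phi 0.0494 tiltz [-2.e-04 -7.e-04 -1.e+00] F [-0.2 -0.2 -2.6] w 0.0054
rz -0.0006 then tool mm: -22.4 2.0 -0.1
```

View pics/s11.png

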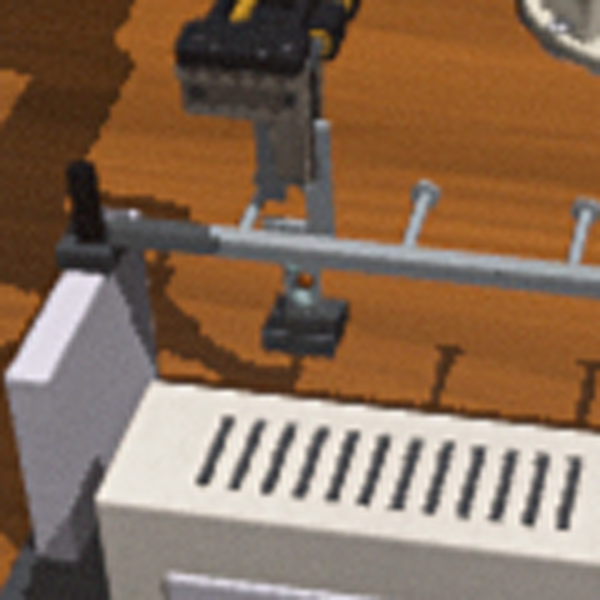

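View pics/w11.png

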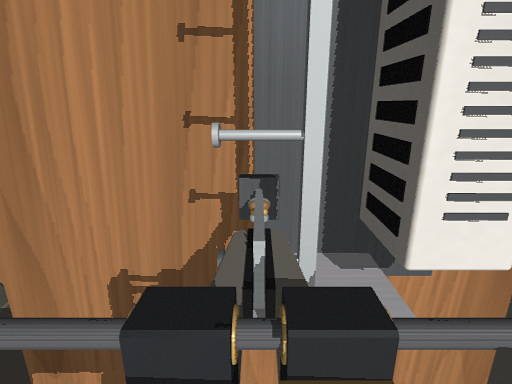

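Request:
{"fn": "apply_moves", "kwargs": {
  "steps": [
    [[-6, 0.5, 0, 0, 0, 0], [-6, 0.5, 0, 0, 0, 0], [-5, 0.5, 0, 0, 0, 0], [-3, 0.5, 0, 0, 0, 0], [-2.4, 0, 0, 0, 0, 0], [0, 0, 0, 0, 0, 0], [0, 0, 0, 0, 0, 0]]
  ]
}}

```text
t: 19.42
tool_pos: [0.5421, -0.1546, 0.1908]
tcp_rot: [0.689, 0.725, -0.0, -0.0]
contact_force: [0.1, 0.4, -2.6]
width: 0.0057
```

```bash
python3 - <<'E'
from h import *
go([.5415,-.156,.1751],.05)
s=cap("scene");cv2.imwrite("pics/s12.png",cv2.resize(s["image"][140:260,150:270,::-1],None,fx=5,fy=5,interpolation=cv2.INTER_CUBIC))
E
```

```text
t 19.42 pos [ 0.5421 -0.1546  0.1908] phi 0.0499 tiltz [-1.e-04  1.e-04 -1.e+00] F [ 0.1  0.4 -2.6] w 0.0057
rz -0.0001 then tool mm: -1.4 -0.7 15.7
```

View pics/s12.png

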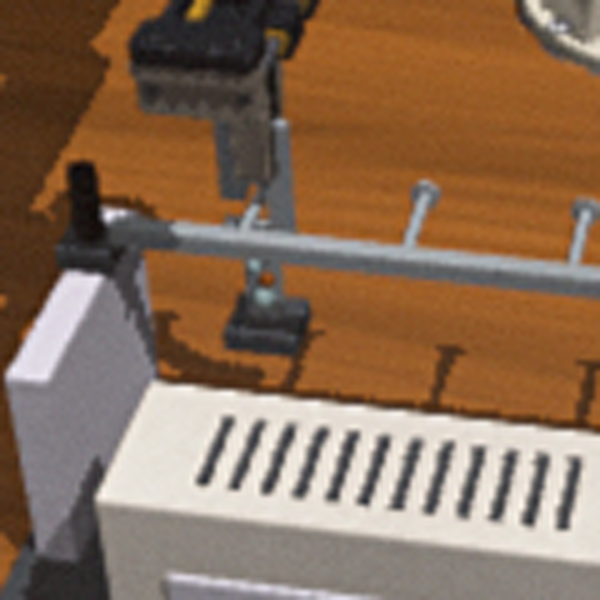

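Request:
{"fn": "apply_moves", "kwargs": {
  "steps": [
    [[-1.2, 0, 3, 0, 0, 0], [0, 0, 4, 0, 0, 0], [0, 0, 4, 0, 0, 0], [0, 0, 3, 0, 0, 0], [0, 0, 1.5, 0, 0, 0], [0, 0, 0, 0, 0, 0], [0, 0, 0, 0, 0, 0]]
  ]
}}

```text
t: 20.05
tool_pos: [0.5427, -0.1564, 0.1758]
tcp_rot: [0.689, 0.725, -0.0, 0.001]
contact_force: [-0.1, -4.6, 1.3]
width: 0.0055
```

Request:
{"fn": "apply_moves", "kwargs": {
  "steps": [
    [[-1, 0, 0.6, 0, 0, 0], [0, 0, 0, 0, 0, 0], [0, 0, 0, 0, 0, 0]]
  ]
}}

```text
t: 20.3
tool_pos: [0.5428, -0.1569, 0.1752]
tcp_rot: [0.689, 0.725, 0.0, 0.001]
contact_force: [0.6, -2.7, 5.0]
width: 0.0057
```

Request:
{"fn": "apply_moves", "kwargs": {
  "steps": [
    [[0, 0, 0, 0, 0, 0], [0, 0, 0, 0, 0, 0], [0, 0, 0, 0, 0, 0], [0, 0, 0, 0, 0, 0], [0, 0, 0, 0, 0, 0]]
  ],
  "grip": 0.25
}}

```text
t: 20.72
tool_pos: [0.5421, -0.1565, 0.1745]
tcp_rot: [0.689, 0.725, -0.0, -0.0]
contact_force: [0.1, 0.3, 0.4]
width: 0.0228
```

Request:
{"fn": "apply_moves", "kwargs": {
  "steps": [
    [[0, 0, -10, 0, 0, 0], [0, 0, -25, 0, 0, 0], [0, 0, -35, 0, 0, 0], [0, 0, -40, 0, 0, 0], [0, 0, -20, 0, 0, 0], [0, 0, 0, 0, 0, 0]]
  ]
}}

```text
t: 21.22
tool_pos: [0.5447, -0.1573, 0.311]
tcp_rot: [0.689, 0.725, 0.002, 0.004]
contact_force: [-0.6, -0.6, -0.6]
width: 0.0232
```

```bash
python3 - <<'E'
from h import *
go([.4045,.05,.3],.05)
s=cap("scene");cv2.imwrite("pics/s13.png",cv2.resize(s["image"][140:260,150:350,::-1],None,fx=4,fy=4,interpolation=cv2.INTER_CUBIC))
c=cap("top");cv2.imwrite("pics/t13.png",cv2.resize(c["image"][130:260,130:340,::-1],None,fx=3.5,fy=3.5,interpolation=cv2.INTER_CUBIC))
E
```

```text
t 21.22 pos [ 0.5447 -0.1573  0.311 ] phi 0.0501 tiltz [ 0.0085 -0.0024 -1.    ] F [-0.6 -0.6 -0.6] w 0.0232
rz 0.0001 then tool mm: 214.1 -129.6 11.0
```

View pics/s13.png

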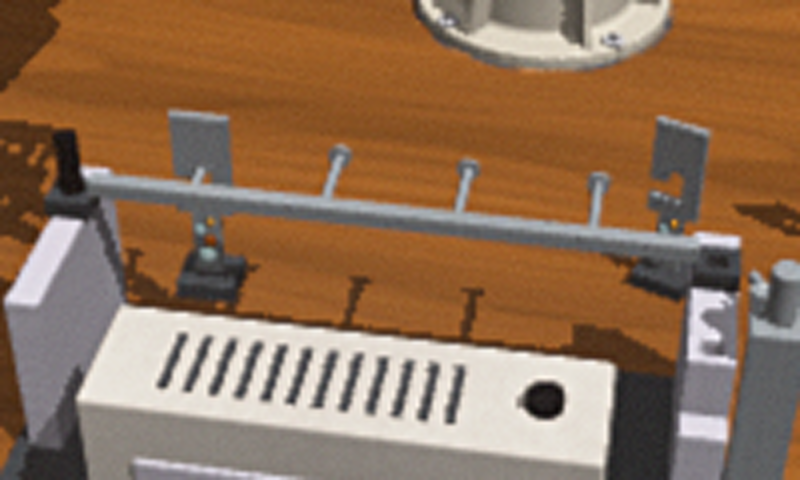

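View pics/t13.png

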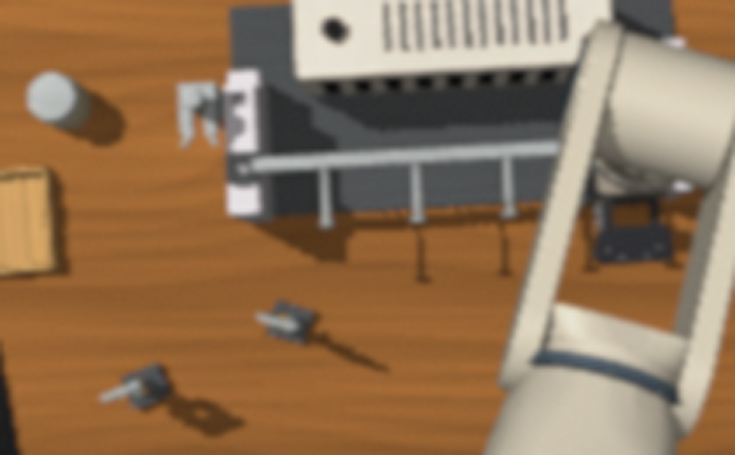

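Request:
{"fn": "apply_moves", "kwargs": {
  "steps": [
    [[31, -15.3, 0, 0, 0, 0], [31, -15.3, 0, 0, 0, 0], [31, -15.3, 0, 0, 0, 0], [31, -15.3, 0, 0, 0, 0], [31, -15.3, 2, 0, 0, 0], [31, -15.3, 3, 0, 0, 0], [31, -15.3, 3, 0, 0, 0], [31, -15.3, 3, 0, 0, 0], [0, 0, 0, 0, 0, 0], [0, 0, 0, 0, 0, 0]]
  ],
  "grip": 0.5
}}

```text
t: 22.15
tool_pos: [0.4061, 0.0859, 0.2926]
tcp_rot: [0.688, 0.726, -0.001, -0.001]
contact_force: [0.3, -0.6, -0.3]
width: 0.046
```

```bash
python3 - <<'E'
from h import *
c=cap("wrist","w14")
hang(c,.405,.157)
go([.4045,.157,.123],-.2)
E
```

```text
all 265 c 404.1 159.5 wh 39.9 6.0 yaw -0.298 svd -0.297 mean [0.4042 0.16   0.1453]
top 249 c 404.2 159.6 wh 39.7 5.9 yaw -0.297 svd -0.299 mean [0.4043 0.16   0.1459]
t 22.20 pos [0.407  0.0851 0.2929] phi 0.0521 tiltz [-1.5e-03 -6.0e-04 -1.0e+00] F [-0.3  0.2  0.4] w 0.0456
rz 0.2521 then tool mm: 70.0 -16.7 169.9
```

View pics/w14.png

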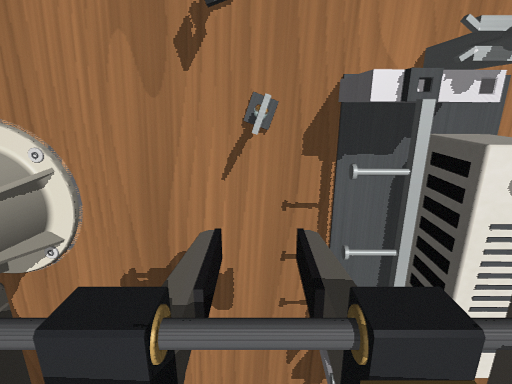

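Request:
{"fn": "apply_moves", "kwargs": {
  "steps": [
    [[0, 0, 0, 0, 0, 0.1167], [0, 0, 0, 0, 0, 0.1167], [0, 0, 0, 0, 0, 0.1167], [23.5, -8.2, 0, 0, 0, 0], [23.5, -8.2, 0, 0, 0, 0], [23.4, -8.2, 20, 0, 0, 0], [0, 0, 35, 0, 0, 0], [0, 0, 35, 0, 0, 0], [0, 0, 35, 0, 0, 0], [0, 0, 25, 0, 0, 0], [0, 0, 12, 0, 0, 0], [0, 0, 8, 0, 0, 0], [0, 0, 0, 0, 0, 0], [0, 0, 0, 0, 0, 0]]
  ]
}}

```text
t: 23.37
tool_pos: [0.4054, 0.1588, 0.1238]
tcp_rot: [0.805, 0.593, -0.0, -0.0]
contact_force: [0.4, 0.2, 0.1]
width: 0.0462
```

Request:
{"fn": "apply_moves", "kwargs": {
  "steps": [
    [[0, 0, 0, 0, 0, 0], [0, 0, 0, 0, 0, 0], [0, 0, 0, 0, 0, 0], [0, 0, 0, 0, 0, 0], [0, 0, 0, 0, 0, 0], [0, 0, 0, 0, 0, 0], [0, 0, 0, 0, 0, 0], [0, 0, 0, 0, 0, 0]]
  ],
  "grip": 0
}}

```text
t: 24.03
tool_pos: [0.4049, 0.1596, 0.124]
tcp_rot: [0.805, 0.593, 0.0, -0.0]
contact_force: [-2.1, 0.3, 3.4]
width: 0.0057
```

```bash
python3 - <<'E'
from h import *
go([.4042,.1596,.123],-.298)
c=cap("wrist","w15")
s=cap("scene");cv2.imwrite("pics/s15.png",cv2.resize(s["image"][130:260,150:400,::-1],None,fx=3,fy=3,interpolation=cv2.INTER_CUBIC))
E
```

```text
t 24.03 pos [0.4049 0.1596 0.124 ] phi -0.3001 tiltz [-1.e-04  2.e-04 -1.e+00] F [-2.1  0.3  3.4] w 0.0057
rz -0.0021 then tool mm: -0.2 -0.6 1.0
```

View pics/w15.png

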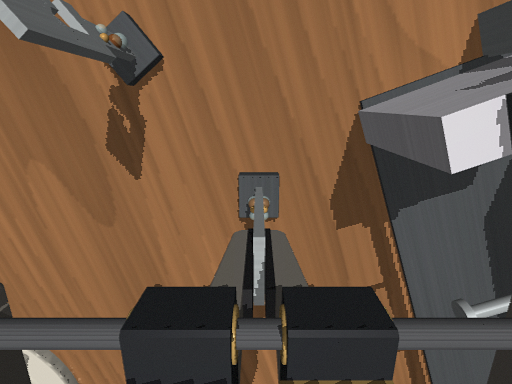

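View pics/s15.png

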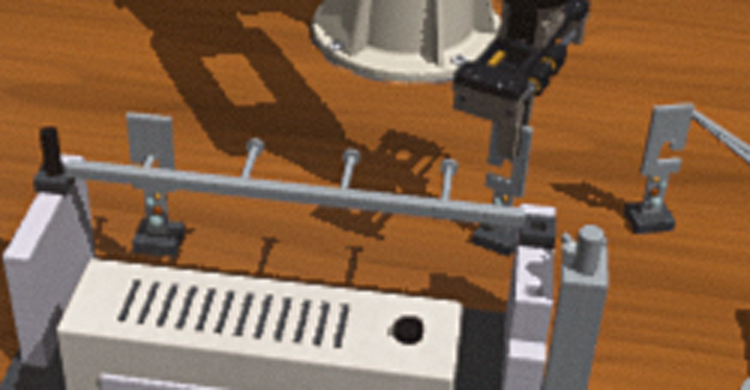

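Request:
{"fn": "apply_moves", "kwargs": {
  "steps": [
    [[0, 0, -7.5, 0, 0, 0], [0, 0, -20, 0, 0, 0], [0, 0, -20, 0, 0, 0], [0, 0, -20, 0, 0, -0.05], [0, 0, 0, 0, 0, -0.075], [0, 0, 0, 0, 0, -0.075], [0, 0, 0, 0, 0, -0.075], [0, 0, 0, 0, 0, -0.075], [-20, 3, 0, 0, 0, 0], [-30, 5, 0, 0, 0, 0], [-35, 5, 0, 0, 0, 0], [-35, 6, 0, 0, 0, 0], [-35, 6, 0, 0, 0, 0], [-25, 3, 0, 0, 0, 0], [-15, 2.5, 0, 0, 0, 0], [0, 0, 0, 0, 0, 0], [0, 0, 0, 0, 0, 0]]
  ]
}}

```text
t: 25.55
tool_pos: [0.4448, -0.0345, 0.1912]
tcp_rot: [0.69, 0.724, -0.0, -0.0]
contact_force: [-1.2, -0.2, -4.0]
width: 0.0056
```

```bash
python3 - <<'E'
from h import *
go([.535,-.029,.1915],.05)
c=cap("wrist","w16")
E
```

```text
t 25.55 pos [ 0.4448 -0.0345  0.1912] phi 0.0480 tiltz [-8.e-04  0.e+00 -1.e+00] F [-1.2 -0.2 -4. ] w 0.0056
rz -0.0020 then tool mm: 1.0 90.4 -0.3
```

View pics/w16.png

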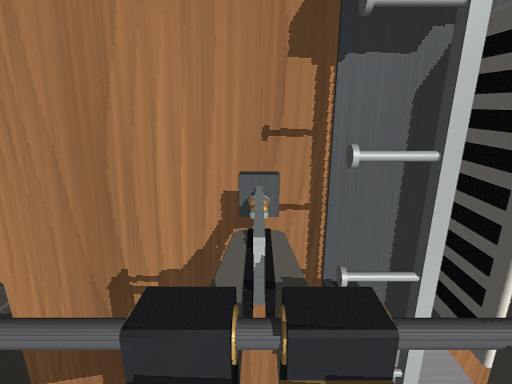

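Request:
{"fn": "apply_moves", "kwargs": {
  "steps": [
    [[1, 10, 0, 0, 0, 0], [0, 20, 0, 0, 0, 0], [0, 20, 0, 0, 0, 0], [0, 20, 0, 0, 0, 0], [0, 13, 0, 0, 0, 0], [0, 7.4, 0, 0, 0, 0], [0, 0, 0, 0, 0, 0], [-8, 0, 0, 0, 0, 0], [-8, 0, 0, 0, 0, 0], [-7, 0, 0, 0, 0, 0], [-6, 0, 0, 0, 0, 0], [-6, 0, 0, 0, 0, 0], [-4, 0, 0, 0, 0, 0], [0, 0, 0, 0, 0, 0], [0, 0, 0, 0, 0, 0]]
  ]
}}

```text
t: 26.85
tool_pos: [0.5373, -0.0676, 0.1914]
tcp_rot: [0.69, 0.724, 0.0, -0.0]
contact_force: [0.4, -0.1, -3.7]
width: 0.006
```

```bash
python3 - <<'E'
from h import *
go([.537,-.069,.1755],.05)
s=cap("scene");cv2.imwrite("pics/s17.png",cv2.resize(s["image"][140:260,150:270,::-1],None,fx=5,fy=5,interpolation=cv2.INTER_CUBIC))
E
```

```text
t 26.85 pos [ 0.5373 -0.0676  0.1914] phi 0.0491 tiltz [ 0.e+00  1.e-04 -1.e+00] F [ 0.4 -0.1 -3.7] w 0.0060
rz -0.0009 then tool mm: -1.4 -0.3 15.9
```

View pics/s17.png

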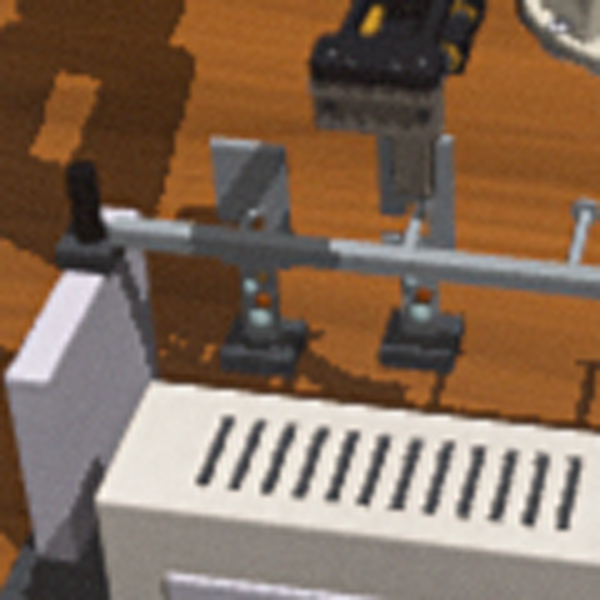

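Request:
{"fn": "apply_moves", "kwargs": {
  "steps": [
    [[-0.5, 0, 3, 0, 0, 0], [0, 0, 4, 0, 0, 0], [0, 0, 4, 0, 0, 0], [0, 0, 3, 0, 0, 0], [0, 0, 1.5, 0, 0, 0], [0, 0, 0, 0, 0, 0], [0, 0, 0, 0, 0, 0]]
  ]
}}

```text
t: 27.48
tool_pos: [0.5381, -0.0684, 0.1763]
tcp_rot: [0.689, 0.725, 0.0, 0.001]
contact_force: [0.1, -4.4, 3.6]
width: 0.0059
```

Request:
{"fn": "apply_moves", "kwargs": {
  "steps": [
    [[-1, 0, 0, 0, 0, 0], [0, 0, 0.8, 0, 0, 0], [0, 0, 0, 0, 0, 0], [0, 0, 0, 0, 0, 0]]
  ]
}}

```text
t: 27.82
tool_pos: [0.538, -0.0691, 0.1756]
tcp_rot: [0.689, 0.725, 0.0, 0.001]
contact_force: [0.2, -3.4, 5.8]
width: 0.0057
```

Request:
{"fn": "apply_moves", "kwargs": {
  "steps": [
    [[0, 0, 0, 0, 0, 0], [0, 0, 0, 0, 0, 0], [0, 0, 0, 0, 0, 0], [0, 0, 0, 0, 0, 0], [0, 0, 0, 0, 0, 0]]
  ],
  "grip": 0.25
}}

```text
t: 28.23
tool_pos: [0.5372, -0.0686, 0.1748]
tcp_rot: [0.689, 0.725, -0.0, -0.0]
contact_force: [-0.3, 0.2, -0.2]
width: 0.0231
```

Request:
{"fn": "apply_moves", "kwargs": {
  "steps": [
    [[0, 0, -10, 0, 0, 0], [0, 0, -25, 0, 0, 0], [0, 0, -35, 0, 0, 0], [0, 0, -40, 0, 0, 0], [0, 0, -15, 0, 0, 0], [0, 0, 0, 0, 0, 0]]
  ]
}}

```text
t: 28.73
tool_pos: [0.5396, -0.069, 0.3054]
tcp_rot: [0.689, 0.725, 0.002, 0.003]
contact_force: [0.5, 0.1, 0.4]
width: 0.0231
```

```bash
python3 - <<'E'
from h import *
go([.34,.235,.3],.05)
s=cap("scene");cv2.imwrite("pics/s18.png",cv2.resize(s["image"][130:260,150:400,::-1],None,fx=3,fy=3,interpolation=cv2.INTER_CUBIC))
E
```

```text
t 28.73 pos [ 0.5396 -0.069   0.3054] phi 0.0500 tiltz [ 7.8e-03 -9.0e-04 -1.0e+00] F [0.5 0.1 0.4] w 0.0231
rz 0.0000 then tool mm: 313.6 -184.2 5.4
```

View pics/s18.png

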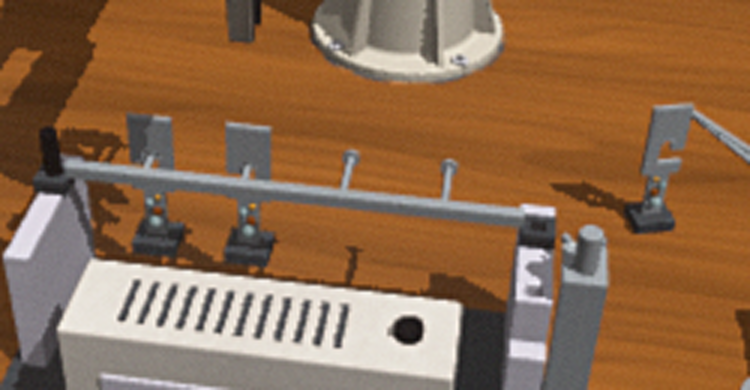

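Request:
{"fn": "apply_moves", "kwargs": {
  "steps": [
    [[31.4, -18, 0, 0, 0, 0], [31.4, -18, 0, 0, 0, 0], [31.4, -18, 0, 0, 0, 0], [31.4, -18, 0, 0, 0, 0], [31.4, -18, 0, 0, 0, 0], [31.4, -18, 0, 0, 0, 0], [31.4, -18, 0, 0, 0, 0], [31.4, -18, 0, 0, 0, 0], [31.4, -18, 0, 0, 0, 0], [31.4, -18, 0, 0, 0, 0], [0, 0, 0, 0, 0, 0], [0, 0, 0, 0, 0, 0]]
  ],
  "grip": 0.5
}}

```text
t: 29.78
tool_pos: [0.3403, 0.2366, 0.2989]
tcp_rot: [0.688, 0.726, -0.001, -0.0]
contact_force: [0.3, -0.1, -0.5]
width: 0.046
```

```bash
python3 - <<'E'
from h import *
c=cap("wrist","w19")
hang(c,.34,.311)
go([.34,.311,.123],.366)
E
```

```text
all 248 c 337.1 313.3 wh 6.0 39.7 yaw 0.375 svd 0.378 mean [0.3369 0.3136 0.1461]
top 244 c 337.1 313.3 wh 6.0 39.7 yaw 0.375 svd 0.378 mean [0.3368 0.3138 0.1461]
t 29.83 pos [0.3411 0.2358 0.299 ] phi 0.0524 tiltz [-0.0013 -0.0014 -1.    ] F [-0.4 -0.2 -0.4] w 0.0459
rz -0.3136 then tool mm: 70.6 25.9 176.0
```

View pics/w19.png

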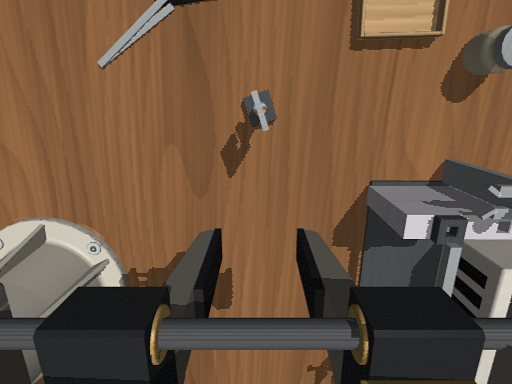

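Request:
{"fn": "apply_moves", "kwargs": {
  "steps": [
    [[0, 0, 0, 0, 0, -0.108], [0, 0, 0, 0, 0, -0.108], [0, 0, 0, 0, 0, -0.108], [24.5, 8.3, 0, 0, 0, 0], [24.5, 8.3, 0, 0, 0, 0], [24.6, 8.2, 20, 0, 0, 0], [0, 0, 35, 0, 0, 0], [0, 0, 35, 0, 0, 0], [0, 0, 35, 0, 0, 0], [0, 0, 28, 0, 0, 0], [0, 0, 15, 0, 0, 0], [0, 0, 8, 0, 0, 0], [0, 0, 0, 0, 0, 0], [0, 0, 0, 0, 0, 0]]
  ]
}}

```text
t: 31.0
tool_pos: [0.3388, 0.3128, 0.1241]
tcp_rot: [0.564, 0.826, -0.0, -0.0]
contact_force: [1.2, -0.6, 0.9]
width: 0.0461
```

Request:
{"fn": "apply_moves", "kwargs": {
  "steps": [
    [[0, 0, 0, 0, 0, 0], [0, 0, 0, 0, 0, 0], [0, 0, 0, 0, 0, 0], [0, 0, 0, 0, 0, 0], [0, 0, 0, 0, 0, 0], [0, 0, 0, 0, 0, 0], [0, 0, 0, 0, 0, 0], [0, 0, 0, 0, 0, 0]]
  ],
  "grip": 0
}}

```text
t: 31.67
tool_pos: [0.338, 0.3134, 0.1241]
tcp_rot: [0.563, 0.826, -0.0, -0.0]
contact_force: [-1.9, 0.1, 2.5]
width: 0.0053
```

```bash
python3 - <<'E'
from h import *
go([.3371,.3133,.123],.376)
c=cap("wrist","w20")
E
```

```text
t 31.67 pos [0.338  0.3134 0.1241] phi 0.3740 tiltz [-3.e-04 -1.e-04 -1.e+00] F [-1.9  0.1  2.5] w 0.0053
rz -0.0020 then tool mm: 0.2 -0.9 1.1
```

View pics/w20.png

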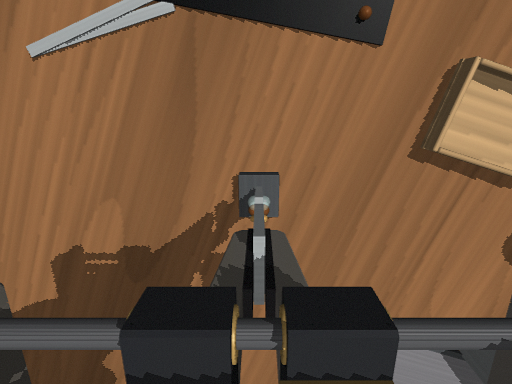

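Request:
{"fn": "apply_moves", "kwargs": {
  "steps": [
    [[0, 0, -7.5, 0, 0, 0], [0, 0, -20, 0, 0, 0], [0, 0, -20, 0, 0, 0], [0, 0, -20, 0, 0, 0.065], [0, 0, 0, 0, 0, 0.065], [0, 0, 0, 0, 0, 0.065], [0, 0, 0, 0, 0, 0.065], [0, 0, 0, 0, 0, 0.064], [-18, 7, 0, 0, 0, 0], [-32, 11, 0, 0, 0, 0], [-37, 13, 0, 0, 0, 0], [-37, 13, 0, 0, 0, 0], [-37, 13, 0, 0, 0, 0], [-37, 13, 0, 0, 0, 0], [-32, 11, 0, 0, 0, 0], [-16, 6.5, 0, 0, 0, 0], [-6, 2, 0, 0, 0, 0], [0, 0, 0, 0, 0, 0], [0, 0, 0, 0, 0, 0]]
  ]
}}

```text
t: 33.3
tool_pos: [0.4398, 0.0665, 0.1915]
tcp_rot: [0.69, 0.724, -0.0, -0.0]
contact_force: [0.1, -0.2, -2.7]
width: 0.0054
```

```bash
python3 - <<'E'
from h import *
go([.53,.0705,.1916],.05)
c=cap("wrist","w21");P=c["P"];X,Y,z=P[...,0],P[...,1],P[...,2]
for y0 in(.02,.11):
    m=(z>.148)&(z<.17)&(X>.515)&(X<.55)&(abs(Y-y0)<.03);p=P[m]
    if len(p)>5:print(y0,len(p),p.mean(0).round(4),p.max(0).round(4),p.min(0).round(4))
E
```

```text
t 33.30 pos [0.4398 0.0665 0.1915] phi 0.0491 tiltz [-5.e-04  3.e-04 -1.e+00] F [ 0.1 -0.2 -2.7] w 0.0054
rz -0.0009 then tool mm: -0.5 90.3 -0.1
0.02 303 [0.5369 0.0226 0.1562] [0.5499 0.0256 0.1588] [0.5152 0.0186 0.1529]
0.11 527 [0.5326 0.1112 0.1568] [0.5499 0.1148 0.1589] [0.515 0.107 0.154]
```

View pics/w21.png

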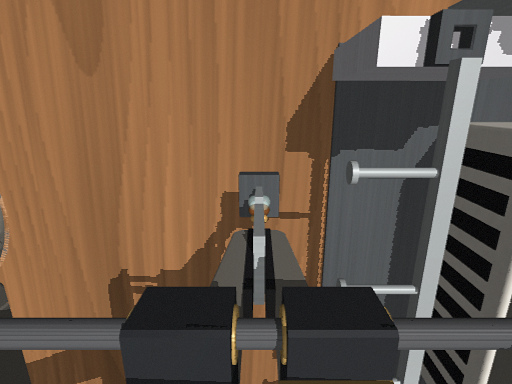

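Request:
{"fn": "apply_moves", "kwargs": {
  "steps": [
    [[-0.5, 10, 0, 0, 0, 0], [0, 20, 0, 0, 0, 0], [0, 20, 0, 0, 0, 0], [0, 20, 0, 0, 0, 0], [0, 13, 0, 0, 0, 0], [0, 7.3, 0, 0, 0, 0], [0, 0, 0, 0, 0, 0], [8, 0, 0, 0, 0, 0], [8, 0, 0, 0, 0, 0], [7, 0, 0, 0, 0, 0], [6, 0, 0, 0, 0, 0], [6, 0, 0, 0, 0, 0], [4, 0, 0, 0, 0, 0], [0, 0, 0, 0, 0, 0], [0, 0, 0, 0, 0, 0]]
  ]
}}

```text
t: 34.6
tool_pos: [0.5283, 0.1094, 0.1915]
tcp_rot: [0.689, 0.725, -0.0, 0.0]
contact_force: [0.1, 0.2, -2.6]
width: 0.0056
```

```bash
python3 - <<'E'
from h import *
go([.528,.1107,.1756],.05)
s=cap("scene");cv2.imwrite("pics/s22.png",cv2.resize(s["image"][130:260,150:400,::-1],None,fx=3,fy=3,interpolation=cv2.INTER_CUBIC))
E
```

```text
t 34.60 pos [0.5283 0.1094 0.1915] phi 0.0507 tiltz [ 0.e+00 -1.e-04 -1.e+00] F [ 0.1  0.2 -2.6] w 0.0056
rz 0.0007 then tool mm: 1.3 -0.2 15.9
```

View pics/s22.png

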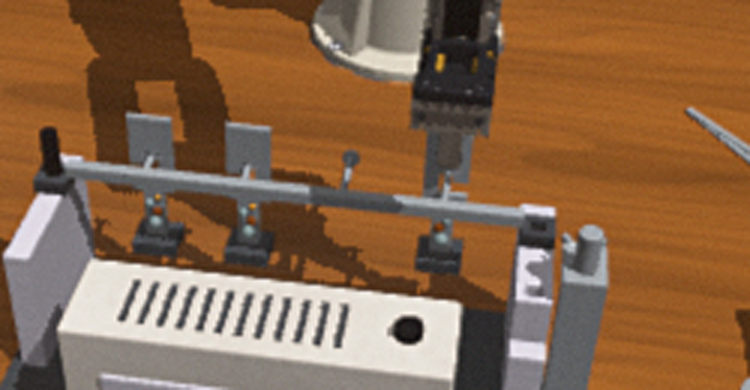

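Request:
{"fn": "apply_moves", "kwargs": {
  "steps": [
    [[0.5, 0, 3, 0, 0, 0], [0, 0, 4, 0, 0, 0], [0, 0, 4, 0, 0, 0], [0, 0, 3, 0, 0, 0], [0, 0, 1.5, 0, 0, 0], [0, 0, 0, 0, 0, 0], [0, 0, 0, 0, 0, 0]]
  ]
}}

```text
t: 35.23
tool_pos: [0.5284, 0.11, 0.1759]
tcp_rot: [0.689, 0.724, 0.0, -0.0]
contact_force: [-0.2, 3.4, -1.5]
width: 0.0056
```

Request:
{"fn": "apply_moves", "kwargs": {
  "steps": [
    [[1, 0, 0, 0, 0, 0], [0, 0, 0.8, 0, 0, 0], [0, 0, 0, 0, 0, 0], [0, 0, 0, 0, 0, 0]]
  ]
}}

```text
t: 35.57
tool_pos: [0.5285, 0.1104, 0.1757]
tcp_rot: [0.689, 0.725, -0.0, 0.0]
contact_force: [-0.3, -2.6, 4.5]
width: 0.0059
```

Request:
{"fn": "apply_moves", "kwargs": {
  "steps": [
    [[0, 0, 0, 0, 0, 0], [0, 0, 0, 0, 0, 0], [0, 0, 0, 0, 0, 0], [0, 0, 0, 0, 0, 0], [0, 0, 0, 0, 0, 0]]
  ],
  "grip": 0.25
}}

```text
t: 35.98
tool_pos: [0.5283, 0.1107, 0.1751]
tcp_rot: [0.689, 0.725, -0.0, -0.0]
contact_force: [0.6, 0.6, 0.6]
width: 0.0228
```

Request:
{"fn": "apply_moves", "kwargs": {
  "steps": [
    [[0, 0, -10, 0, 0, 0], [0, 0, -25, 0, 0, 0], [0, 0, -35, 0, 0, 0], [0, 0, -40, 0, 0, 0], [0, 0, -15, 0, 0, 0], [0, 0, 0, 0, 0, 0], [0, 0, 0, 0, 0, 0]]
  ]
}}

```text
t: 36.57
tool_pos: [0.5287, 0.1108, 0.3015]
tcp_rot: [0.689, 0.725, 0.001, 0.001]
contact_force: [-0.7, 1.1, 0.0]
width: 0.0229
```

```bash
python3 - <<'E'
from h import *
go([.578,-.2386,.166],.05)
s=cap("scene");cv2.imwrite("pics/s23.png",cv2.resize(s["image"][130:260,150:400,::-1],None,fx=3,fy=3,interpolation=cv2.INTER_CUBIC))
P=s["P"];z=P[...,2]
for n,x,y in(("p4",.5415,-.158),("p3",.537,-.069),("p1",.528,.111)):
    m=(z>.17)&(z<.215)&(np.hypot(P[...,0]-x,P[...,1]-y)<.035);p=P[m];print(n,len(p),p.mean(0).round(4),p.min(0).round(4),p.max(0).round(4))
cap("wrist","w23")
E
```

```text
t 36.57 pos [0.5287 0.1108 0.3015] phi 0.0500 tiltz [ 2.4e-03  5.0e-04 -1.0e+00] F [-0.7  1.1  0. ] w 0.0229
rz 0.0000 then tool mm: -351.4 31.8 135.5
p4 39 [ 0.5604 -0.1597  0.1833] [ 0.5439 -0.1829  0.1705] [ 0.5657 -0.1424  0.1886]
p3 151 [ 0.5417 -0.0708  0.1864] [ 0.5348 -0.0907  0.1701] [ 0.5464 -0.0512  0.2005]
p1 157 [0.5321 0.1088 0.1862] [0.5243 0.0889 0.1703] [0.5369 0.1285 0.2014]
```

View pics/s23.png

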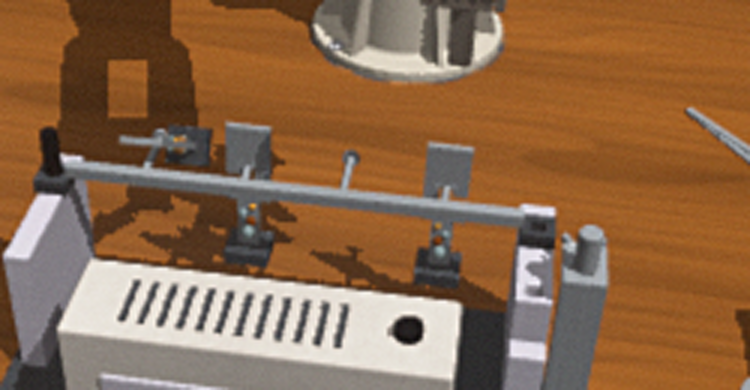

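View pics/w23.png

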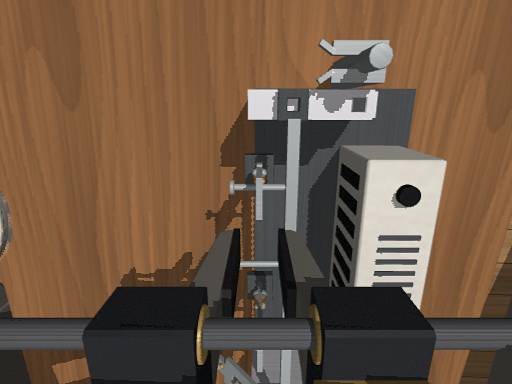

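Request:
{"fn": "apply_moves", "kwargs": {
  "steps": [
    [[0, 0, -10, 0, 0, 0], [-30, 0, 0, 0, 0, 0], [-30, 0, 0, 0, 0, 0], [0, 0, 0, 0, 0, 0], [0, 0, 0, 0, 0, 0], [0, 0, 0, 0, 0, 0]]
  ]
}}

```text
t: 37.17
tool_pos: [0.5311, 0.0509, 0.3098]
tcp_rot: [0.69, 0.724, -0.0, -0.001]
contact_force: [-0.1, 0.3, -0.2]
width: 0.0231
```

```bash
python3 - <<'E'
from h import *
go([.578,-.2386,.166],.05)
s=cap("scene");cv2.imwrite("pics/s24.png",cv2.resize(s["image"][130:230,150:290,::-1],None,fx=5,fy=5,interpolation=cv2.INTER_CUBIC))
c=cap("top");cv2.imwrite("pics/t24.png",cv2.resize(c["image"][130:260,200:380,::-1],None,fx=4,fy=4,interpolation=cv2.INTER_CUBIC))
E
```

```text
t 37.17 pos [0.5311 0.0509 0.3098] phi 0.0492 tiltz [-1.2e-03  3.0e-04 -1.0e+00] F [-0.1  0.3 -0.2] w 0.0231
rz -0.0008 then tool mm: -291.5 32.4 143.8
```

View pics/s24.png

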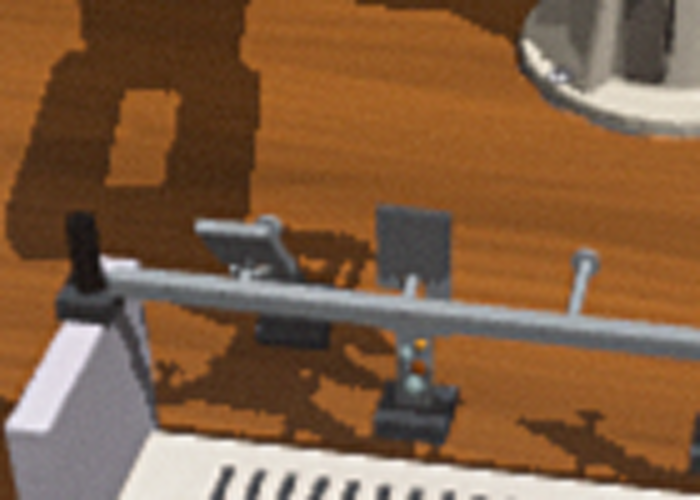

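View pics/t24.png

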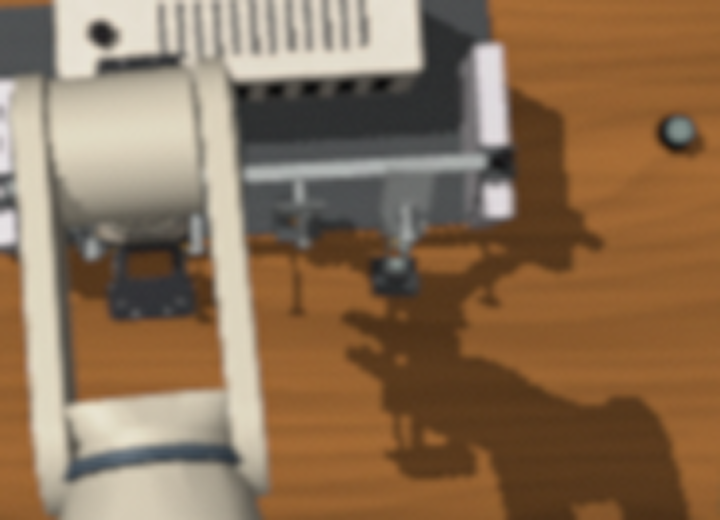

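Request:
{"fn": "apply_moves", "kwargs": {
  "steps": [
    [[0, 0, 0, 0, 0, 0], [0, 0, 0, 0, 0, 0], [0, 0, 0, 0, 0, 0], [0, 0, 0, 0, 0, 0], [0, 0, 0, 0, 0, 0], [0, 0, 0, 0, 0, 0], [0, 0, 0, 0, 0, 0], [0, 0, 0, 0, 0, 0], [0, 0, 0, 0, 0, 0], [0, 0, 0, 0, 0, 0], [0, 0, 0, 0, 0, 0], [0, 0, 0, 0, 0, 0], [0, 0, 0, 0, 0, 0], [0, 0, 0, 0, 0, 0], [0, 0, 0, 0, 0, 0], [0, 0, 0, 0, 0, 0], [0, 0, 0, 0, 0, 0], [0, 0, 0, 0, 0, 0], [0, 0, 0, 0, 0, 0], [0, 0, 0, 0, 0, 0]]
  ]
}}

```text
t: 38.93
tool_pos: [0.5313, 0.0507, 0.3102]
tcp_rot: [0.689, 0.725, -0.0, -0.0]
contact_force: [-0.2, -0.9, 0.5]
width: 0.0225
```

Request:
{"fn": "apply_moves", "kwargs": {
  "steps": [
    [[0, 0, 0, 0, 0, 0], [0, 0, 0, 0, 0, 0], [0, 0, 0, 0, 0, 0], [0, 0, 0, 0, 0, 0], [0, 0, 0, 0, 0, 0], [0, 0, 0, 0, 0, 0], [0, 0, 0, 0, 0, 0], [0, 0, 0, 0, 0, 0], [0, 0, 0, 0, 0, 0], [0, 0, 0, 0, 0, 0], [0, 0, 0, 0, 0, 0], [0, 0, 0, 0, 0, 0], [0, 0, 0, 0, 0, 0], [0, 0, 0, 0, 0, 0], [0, 0, 0, 0, 0, 0], [0, 0, 0, 0, 0, 0], [0, 0, 0, 0, 0, 0], [0, 0, 0, 0, 0, 0], [0, 0, 0, 0, 0, 0], [0, 0, 0, 0, 0, 0]]
  ]
}}

```text
t: 40.6
tool_pos: [0.5313, 0.0508, 0.3102]
tcp_rot: [0.689, 0.725, 0.0, -0.0]
contact_force: [-0.4, 0.6, -0.4]
width: 0.0231
```

```bash
python3 - <<'E'
from h import *
s=cap("scene");cv2.imwrite("pics/s25.png",cv2.resize(s["image"][130:230,150:290,::-1],None,fx=5,fy=5,interpolation=cv2.INTER_CUBIC))
E
```

```text
(no output)
```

View pics/s25.png

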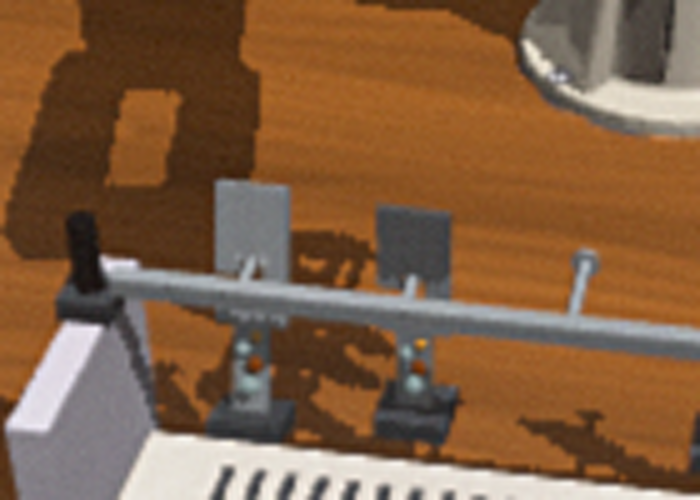

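Request:
{"fn": "apply_moves", "kwargs": {
  "steps": [
    [[-29.1, 3.2, 0, 0, 0, 0], [-29.1, 3.2, 0, 0, 0, 0], [-29.1, 3.2, 0, 0, 0, 0], [-29.1, 3.2, 0, 0, 0, 0], [-29.1, 3.2, 0, 0, 0, 0], [-29.1, 3.2, 0, 0, 0, 0], [-29.1, 3.2, 0, 0, 0, 0], [-29.1, 3.2, 0, 0, 0, 0], [-29.1, 3.2, 0, 0, 0, 0], [-29.1, 3.2, 0, 0, 0, 0], [0, 0, 0, 0, 0, 0], [0, 0, 0, 0, 0, 0], [0, 0, 0, 0, 0, 0], [0, 0, 0, 0, 0, 0], [0, 0, 0, 0, 0, 0], [0, 0, 0, 0, 0, 0], [0, 0, 0, 0, 0, 0], [0, 0, 0, 0, 0, 0], [0, 0, 0, 0, 0, 0], [0, 0, 0, 0, 0, 0]]
  ],
  "grip": 0.5
}}

```text
t: 42.32
tool_pos: [0.5778, -0.2382, 0.3102]
tcp_rot: [0.689, 0.725, 0.0, 0.0]
contact_force: [0.6, 0.9, 0.0]
width: 0.0458
```

```bash
python3 - <<'E'
from h import *
go([.578,-.2386,.166],.05)
cap("wrist","w26")
s=cap("scene");cv2.imwrite("pics/s26.png",cv2.resize(s["image"][130:260,150:350,::-1],None,fx=4,fy=4,interpolation=cv2.INTER_CUBIC))
P=s["P"];z=P[...,2]
for n,x,y in(("p4",.5415,-.158),("p3",.537,-.069),("p1",.528,.111)):
    m=(z>.17)&(z<.215)&(np.hypot(P[...,0]-x,P[...,1]-y)<.035);p=P[m];print(n,len(p),p.mean(0).round(4),p.min(0).round(4),p.max(0).round(4))
    A=np.c_[p[:,1:],np.ones(len(p))];print(np.linalg.lstsq(A,p[:,0],rcond=None)[0].round(3))
E
```

```text
t 42.32 pos [ 0.5778 -0.2382  0.3102] phi 0.0502 tiltz [ 0.  0. -1.] F [0.6 0.9 0. ] w 0.0458
rz 0.0002 then tool mm: -0.5 0.2 144.2
p4 158 [ 0.5425 -0.1605  0.1859] [ 0.5313 -0.1817  0.1701] [ 0.551  -0.1404  0.2006]
[-0.054 -0.212  0.573]
p3 152 [ 0.5417 -0.0707  0.1863] [ 0.5355 -0.0907  0.17  ] [ 0.547  -0.051   0.2017]
[-0.041 -0.042  0.547]
p1 155 [0.5316 0.1086 0.1864] [0.5245 0.089  0.1702] [0.5351 0.1285 0.2014]
[-0.032 -0.053  0.545]
```

View pics/w26.png

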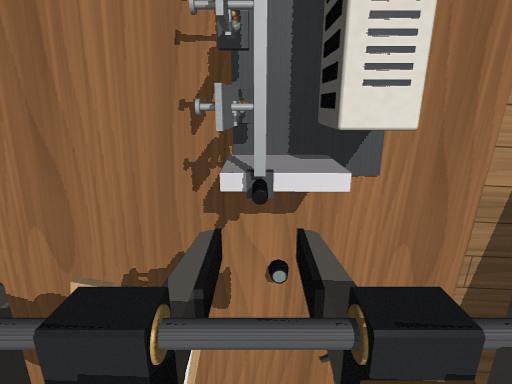

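View pics/s26.png

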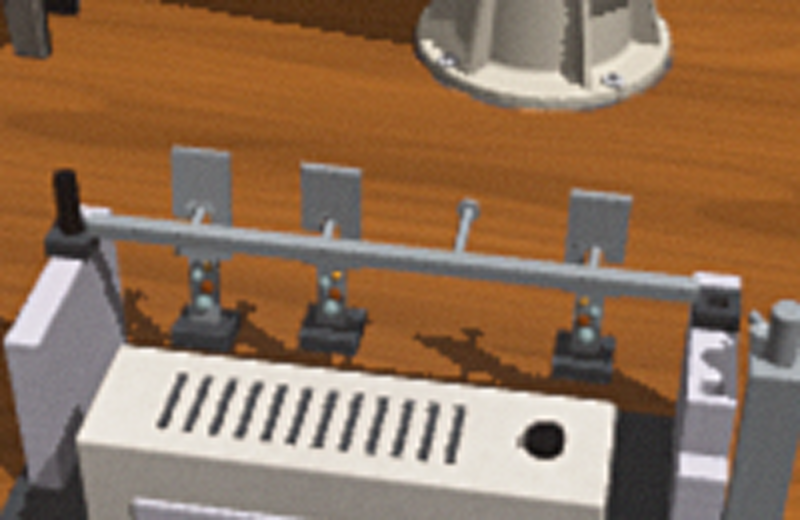

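Request:
{"fn": "apply_moves", "kwargs": {
  "steps": [
    [[0, 0, 30, 0, 0, 0], [0, 0, 30, 0, 0, 0], [0, 0, 30, 0, 0, 0], [0, 0, 25, 0, 0, 0], [0, 0, 17, 0, 0, 0], [0, 0, 8, 0, 0, 0], [0, 0, 4, 0, 0, 0], [0, 0, 0, 0, 0, 0], [0, 0, 0, 0, 0, 0], [0, 0, 0, 0, 0, 0], [0, 0, 0, 0, 0, 0], [0, 0, 0, 0, 0, 0]]
  ]
}}

```text
t: 43.42
tool_pos: [0.5783, -0.2385, 0.1672]
tcp_rot: [0.689, 0.725, 0.0, 0.001]
contact_force: [0.9, -0.1, 0.4]
width: 0.0457
```

Request:
{"fn": "apply_moves", "kwargs": {
  "steps": [
    [[0, 0, 0, 0, 0, 0], [0, 0, 0, 0, 0, 0], [0, 0, 0, 0, 0, 0], [0, 0, 0, 0, 0, 0], [0, 0, 0, 0, 0, 0], [0, 0, 0, 0, 0, 0], [0, 0, 0, 0, 0, 0], [0, 0, 0, 0, 0, 0], [0, 0, 0, 0, 0, 0], [0, 0, 0, 0, 0, 0], [0, 0, 0, 0, 0, 0]]
  ],
  "grip": 0,
  "grip_force": 15
}}

```text
t: 44.33
tool_pos: [0.5779, -0.2383, 0.1662]
tcp_rot: [0.689, 0.725, 0.0, 0.0]
contact_force: [1.0, 0.2, -0.2]
width: 0.016
```

```bash
cat > chk.py <<'E'
from h import *
import sys
off=float(sys.argv[1]) if len(sys.argv)>1 else 0
s=cap("scene");cv2.imwrite("pics/%s.png"%sys.argv[2],cv2.resize(s["image"][130:260,150:400,::-1],None,fx=3,fy=3,interpolation=cv2.INTER_CUBIC))
P=s["P"];z=P[...,2]
for n,x,y in(("p4",.5415,-.158),("p3",.537,-.069),("p1",.528,.111)):
    x+=off;y+=.05*off
    m=(z>.17)&(z<.215)&(np.hypot(P[...,0]-x,P[...,1]-y)<.035);p=P[m]
    A=np.c_[p[:,1:],np.ones(len(p))];print(n,len(p),p.mean(0).round(4),p[:,2].max().round(4),"tilt",np.linalg.lstsq(A,p[:,0],rcond=None)[0].round(3)[1])
E
python3 chk.py 0 s27; python3 -c "
from h import *
go([.648,-.235,.166])"
```

```text
p4 150 [ 0.5468 -0.1608  0.1861] 0.2005 tilt -0.002
p3 150 [ 0.5407 -0.0713  0.1863] 0.2014 tilt -0.066
p1 156 [0.5313 0.1085 0.1868] 0.201 tilt -0.069
t 44.38 pos [ 0.5779 -0.2383  0.1662] phi 0.0500 tiltz [ 2.e-04 -0.e+00 -1.e+00] F [1.7 0.8 0.1] w 0.0156
rz 0.0000 then tool mm: -0.2 70.2 0.2
```

Request:
{"fn": "apply_moves", "kwargs": {
  "steps": [
    [[0, 0, 0, 0, 0, 0], [0, 0, 0, 0, 0, 0], [0, 0, 0, 0, 0, 0], [0, 0, 0, 0, 0, 0], [0, 0, 0, 0, 0, 0], [0, 0, 0, 0, 0, 0], [0, 0, 0, 0, 0, 0], [0, 0, 0, 0, 0, 0], [0, 0, 0, 0, 0, 0], [0, 0, 0, 0, 0, 0], [0, 0, 0, 0, 0, 0], [0, 0, 0, 0, 0, 0], [0, 0, 0, 0, 0, 0], [0, 0, 0, 0, 0, 0], [0, 0, 0, 0, 0, 0], [0, 0, 0, 0, 0, 0], [0, 0, 0, 0, 0, 0], [0, 0, 0, 0, 0, 0], [0, 0, 0, 0, 0, 0], [0, 0, 0, 0, 0, 0]]
  ]
}}

```text
t: 46.05
tool_pos: [0.5779, -0.2383, 0.1662]
tcp_rot: [0.689, 0.725, 0.0, 0.0]
contact_force: [3.6, 0.4, 0.4]
width: 0.0158
```

Request:
{"fn": "apply_moves", "kwargs": {
  "steps": [
    [[0, 0, 0, 0, 0, 0], [0, 0, 0, 0, 0, 0], [0, 0, 0, 0, 0, 0], [0, 0, 0, 0, 0, 0], [0, 0, 0, 0, 0, 0], [0, 0, 0, 0, 0, 0], [0, 0, 0, 0, 0, 0], [0, 0, 0, 0, 0, 0], [0, 0, 0, 0, 0, 0], [0, 0, 0, 0, 0, 0], [0, 0, 0, 0, 0, 0], [0, 0, 0, 0, 0, 0], [0, 0, 0, 0, 0, 0], [0, 0, 0, 0, 0, 0], [0, 0, 0, 0, 0, 0], [0, 0, 0, 0, 0, 0], [0, 0, 0, 0, 0, 0], [0, 0, 0, 0, 0, 0], [0, 0, 0, 0, 0, 0], [0, 0, 0, 0, 0, 0]]
  ]
}}

```text
t: 47.72
tool_pos: [0.5779, -0.2383, 0.1663]
tcp_rot: [0.689, 0.725, 0.0, 0.0]
contact_force: [6.0, 1.9, 0.7]
width: 0.0158
```

```bash
python3 chk.py 0 s28
```

```text
p4 152 [ 0.5462 -0.1607  0.1864] 0.2014 tilt -0.033
p3 147 [ 0.5409 -0.0707  0.1864] 0.2006 tilt -0.024
p1 158 [0.5309 0.1087 0.1862] 0.2014 tilt -0.046
```

View pics/s28.png

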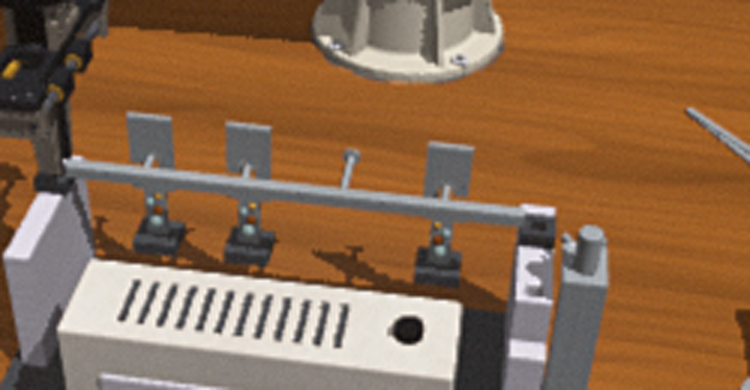

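Request:
{"fn": "apply_moves", "kwargs": {
  "steps": [
    [[0, 0.3, 0, 0, 0, 0], [0, 0.6, 0, 0, 0, 0], [0, 0.9, 0, 0, 0, 0], [0, 1.2, 0, 0, 0, 0], [0, 1.5, 0, 0, 0, 0], [0, 1.8, 0, 0, 0, 0], [0, 2, 0, 0, 0, 0], [0, 2, 0, 0, 0, 0], [0, 2, 0, 0, 0, 0], [0, 2, 0, 0, 0, 0], [0, 2, 0, 0, 0, 0], [0, 2, 0, 0, 0, 0], [0, 2, 0, 0, 0, 0], [0, 2, 0, 0, 0, 0], [0, 2, 0, 0, 0, 0], [0, 2, 0, 0, 0, 0], [0, 2, 0, 0, 0, 0], [0, 2, 0, 0, 0, 0], [0, 2, 0, 0, 0, 0], [0, 2, 0, 0, 0, 0]]
  ]
}}

```text
t: 49.43
tool_pos: [0.6123, -0.2366, 0.1662]
tcp_rot: [0.689, 0.725, -0.0, 0.0]
contact_force: [-0.9, -1.0, 4.0]
width: 0.0155
```

Request:
{"fn": "apply_moves", "kwargs": {
  "steps": [
    [[0, 2, 0, 0, 0, 0], [0, 2, 0, 0, 0, 0], [0, 2, 0, 0, 0, 0], [0, 2, 0, 0, 0, 0], [0, 2, 0, 0, 0, 0], [0, 2, 0, 0, 0, 0], [0, 2, 0, 0, 0, 0], [0, 2, 0, 0, 0, 0], [0, 2, 0, 0, 0, 0], [0, 2, 0, 0, 0, 0], [0, 2, 0, 0, 0, 0], [0, 2, 0, 0, 0, 0], [0, 1.8, 0, 0, 0, 0], [0, 1.5, 0, 0, 0, 0], [0, 1.2, 0, 0, 0, 0], [0, 0.9, 0, 0, 0, 0], [0, 0.6, 0, 0, 0, 0], [0, 0.3, 0, 0, 0, 0], [0, 0, 0, 0, 0, 0]]
  ]
}}

```text
t: 51.02
tool_pos: [0.6424, -0.2351, 0.1662]
tcp_rot: [0.689, 0.725, 0.0, 0.0]
contact_force: [-1.5, -3.4, 4.6]
width: 0.0157
```

```bash
python3 chk.py 0.063 s29; python3 -c "
from h import *
go([.648,-.235,.166])"
```

```text
p4 165 [ 0.6103 -0.1574  0.1867] 0.2006 tilt -0.063
p3 156 [ 0.6052 -0.0674  0.1864] 0.2008 tilt -0.05
p1 170 [0.5955 0.1118 0.1865] 0.2018 tilt -0.042
t 51.07 pos [ 0.6425 -0.2351  0.1663] phi 0.0500 tiltz [ 4.e-04 -1.e-04 -1.e+00] F [-0.9 -2.5  4.5] w 0.0155
rz 0.0000 then tool mm: -0.1 5.5 0.3
```

View pics/s29.png

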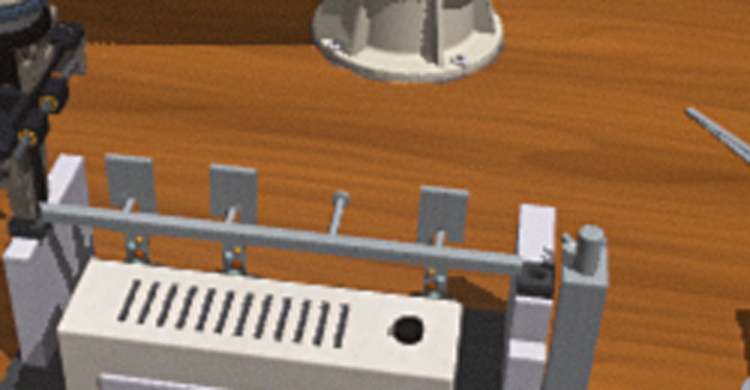

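Hangers all still hang; about 5.5 mm remain.

Request:
{"fn": "apply_moves", "kwargs": {
  "steps": [
    [[0, 0.5, 0, 0, 0, 0], [0, 1, 0, 0, 0, 0], [0, 1, 0, 0, 0, 0], [0, 1, 0, 0, 0, 0], [0, 1, 0, 0, 0, 0], [0, 0.7, 0, 0, 0, 0], [0, 0.5, 0, 0, 0, 0], [0, 0.5, 0, 0, 0, 0], [0, 0, 0, 0, 0, 0], [0, 0, 0, 0, 0, 0], [0, 0, 0, 0, 0, 0]]
  ]
}}

```text
t: 51.98
tool_pos: [0.6479, -0.2349, 0.1662]
tcp_rot: [0.689, 0.725, -0.0, -0.0]
contact_force: [-5.4, -3.7, 6.3]
width: 0.0155
```

Request:
{"fn": "apply_moves", "kwargs": {
  "steps": [
    [[0, 0, 0, 0, 0, 0], [0, 0, 0, 0, 0, 0], [0, 0, 0, 0, 0, 0], [0, 0, 0, 0, 0, 0], [0, 0, -20, 0, 0, 0], [0, 0, -40, 0, 0, 0], [0, 0, -40, 0, 0, 0], [0, 0, -40, 0, 0, 0], [40, -0.5, -10, 0, 0, 0], [40, -0.5, 0, 0, 0, 0], [40, -0.5, 0, 0, 0, 0], [40, -0.5, 0, 0, 0, 0], [40, -0.5, 0, 0, 0, 0], [40, -0.5, 0, 0, 0, 0], [40, -0.5, 0, 0, 0, 0], [40, -0.5, 0, 0, 0, 0], [40, -0.5, 0, 0, 0, 0], [40, -0.5, 0, 0, 0, 0], [0, 0, 0, 0, 0, 0], [0, 0, 0, 0, 0, 0]]
  ],
  "grip": 0.5
}}

```text
t: 53.65
tool_pos: [0.623, 0.1667, 0.3158]
tcp_rot: [0.688, 0.726, -0.0, -0.0]
contact_force: [-0.2, 0.2, -0.2]
width: 0.046
```

```bash
python3 chk.py 0.07 s30; python3 - <<'E'
from h import *
go([.6193,.2381,.1744],.05)
c=cap("wrist","w30");P=c["P"];m=(P[...,2]>.194)&(P[...,2]<.203)&(np.hypot(P[...,0]-.62,P[...,1]-.237)<.025)
p=P[m];print(len(p),(p.max(0)+p.min(0))/2,p.max(0)-p.min(0),p.mean(0))
E
```

```text
p4 161 [ 0.616  -0.1575  0.1868] 0.2007 tilt -0.024
p3 164 [ 0.6105 -0.0674  0.1867] 0.2008 tilt -0.058
p1 171 [0.6008 0.1117 0.1863] 0.201 tilt -0.057
t 53.70 pos [0.6233 0.1651 0.3159] phi 0.0520 tiltz [-4.e-04 -4.e-04 -1.e+00] F [-0.2  0.6  0.2] w 0.0458
rz 0.0020 then tool mm: 73.1 -0.3 141.5
383 [0.61974653 0.23563648 0.19663982] [0.01910864 0.01858101 0.00525705] [0.61969017 0.23576199 0.19683297]
```

View pics/w30.png

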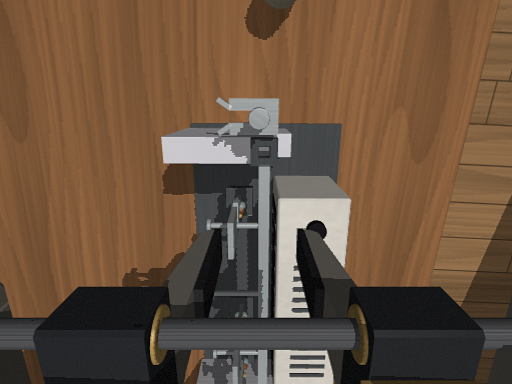

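View pics/s30.png

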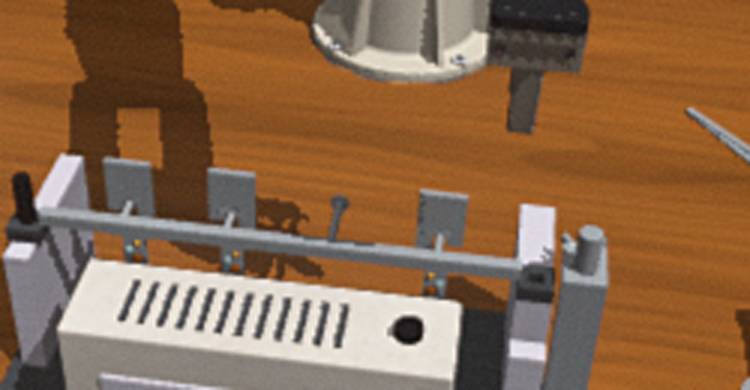

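Request:
{"fn": "apply_moves", "kwargs": {
  "steps": [
    [[24, 0, 0, 0, 0, 0.002], [24, 0, 0, 0, 0, 0], [24, 0, 0, 0, 0, 0], [0, 0, 30, 0, 0, 0], [0, 0, 35, 0, 0, 0], [0, 0, 35, 0, 0, 0], [0, 0, 23, 0, 0, 0], [0, 0, 12, 0, 0, 0], [0, 0, 6.5, 0, 0, 0], [0, 0, 0, 0, 0, 0], [0, 0, 0, 0, 0, 0]]
  ]
}}

```text
t: 54.67
tool_pos: [0.621, 0.236, 0.176]
tcp_rot: [0.69, 0.724, 0.001, 0.0]
contact_force: [-0.0, 0.8, -0.2]
width: 0.046
```

Request:
{"fn": "apply_moves", "kwargs": {
  "steps": [
    [[0, 0, 0, 0, 0, 0], [0, 0, 0, 0, 0, 0], [0, 0, 0, 0, 0, 0], [0, 0, 0, 0, 0, 0], [0, 0, 0, 0, 0, 0], [0, 0, 0, 0, 0, 0], [0, 0, 0, 0, 0, 0], [0, 0, 0, 0, 0, 0]]
  ],
  "grip": 0,
  "grip_force": 30
}}

```text
t: 55.33
tool_pos: [0.6203, 0.2366, 0.1755]
tcp_rot: [0.69, 0.724, 0.0, 0.0]
contact_force: [-0.9, -1.4, 5.4]
width: 0.0191
```

Request:
{"fn": "apply_moves", "kwargs": {
  "steps": [
    [[0, 0, -3, 0, 0, 0], [0, -3, -5, 0, 0, 0], [0, 0, -12, 0, 0, 0], [0, 0, -15, 0, 0, 0], [0, 0, -15, 0, 0, 0], [0, 0, -10, 0, 0, 0], [0, 0, 0, 0, 0, 0], [0, 0, 0, 0, 0, 0]]
  ]
}}

```text
t: 56.0
tool_pos: [0.6172, 0.2364, 0.2354]
tcp_rot: [0.69, 0.724, 0.001, 0.0]
contact_force: [-0.0, 0.1, -0.7]
width: 0.0193
```

```bash
python3 - <<'E'
from h import *
go([.6273,.1992,.232],.05)
c=cap("wrist","w31")
cv2.imwrite("pics/w31c.png",cv2.resize(c["image"][175:305,205:365,::-1],None,fx=5,fy=5,interpolation=cv2.INTER_CUBIC))
E
```

```text
t 56.00 pos [0.6172 0.2364 0.2354] phi 0.0481 tiltz [ 1.2e-03  4.0e-04 -1.0e+00] F [-0.   0.1 -0.7] w 0.0193
rz -0.0019 then tool mm: -37.6 8.2 3.4
```

View pics/w31c.png

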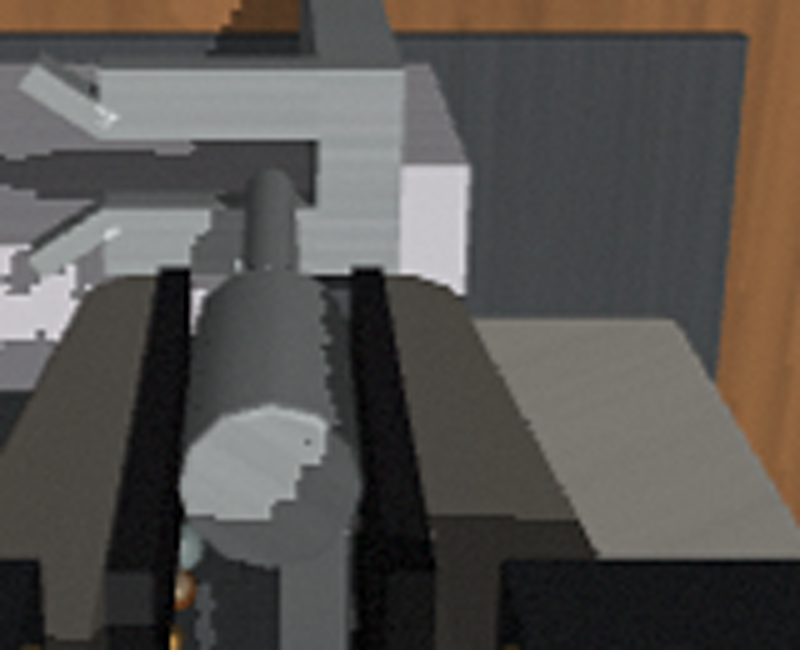

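```bash
python3 - <<'E'
from h import *
c=cap("wrist")
f=lambda a,b,z:pix(c,205+(a+.5)/5-.5,175+(b+.5)/5-.5,z).round(4)
print("knob",f(270,486,.2579), get_state()["tool_pos"],"bottom far edge",f(271,168,.166),f(247,200,.166),f(297,200,.166))
E
```

```text
knob [0.6171 0.237  0.2579] [0.61653874 0.23607706 0.23396915] bottom far edge [0.6171 0.2395 0.166 ] [0.6135 0.2338 0.166 ] [0.6215 0.2342 0.166 ]
```

Request:
{"fn": "apply_moves", "kwargs": {
  "steps": [
    [[-10, 2, 0, 0, 0, 0], [-15, 3, 0, 0, 0, 0], [-9, 2.2, 0, 0, 0, 0], [-3.5, 1, 0, 0, 0, 0], [0, 0, 0, 0, 0, 0], [0, 0, 0, 0, 0, 0], [0, 0, 0, 0, 0, 0]]
  ]
}}

```text
t: 56.68
tool_pos: [0.627, 0.1992, 0.2347]
tcp_rot: [0.69, 0.724, 0.0, -0.0]
contact_force: [0.0, -0.4, -0.0]
width: 0.0195
```

```bash
python3 - <<'E'
from h import *
go([.6273,.1992,.163],.05)
c=cap("wrist","w32")
cv2.imwrite("pics/w32c.png",cv2.resize(c["image"][175:305,205:365,::-1],None,fx=5,fy=5,interpolation=cv2.INTER_CUBIC))
E
```

```text
t 56.68 pos [0.627  0.1992 0.2347] phi 0.0477 tiltz [-1.e-04  2.e-04 -1.e+00] F [ 0.  -0.4 -0. ] w 0.0195
rz -0.0023 then tool mm: -0.1 0.3 71.7
```

View pics/w32c.png

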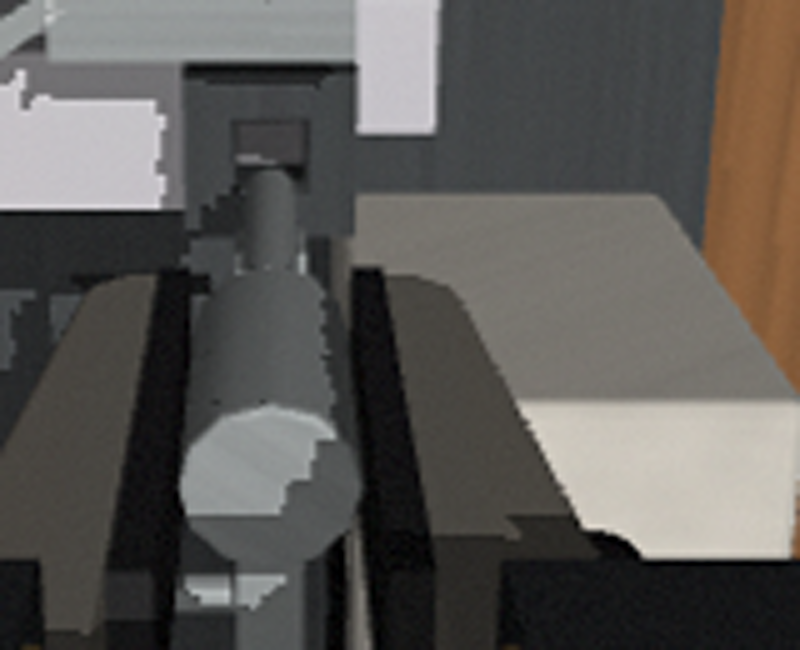

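```bash
python3 - <<'E'
from h import *
c=cap("wrist")
f=lambda a,b,z:pix(c,205+(a+.5)/5-.5,175+(b+.5)/5-.5,z).round(4)
print("bore",f(271,119,.149),"->center y-6; bottom",f(271,184,.149),"L/R",f(233,150,.149),f(309,150,.149))
print("pin bottom far edge",f(271,167,.166),"knob",f(270,487,.2572),get_state()["tool_pos"])
E
```

```text
bore [0.6272 0.2056 0.149 ] ->center y-6; bottom [0.6277 0.1938 0.149 ] L/R [0.6209 0.1997 0.149 ] [0.6339 0.2003 0.149 ]
pin bottom far edge [0.6273 0.2029 0.166 ] knob [0.6273 0.1996 0.2572] [0.62691915 0.1995571  0.23472044]
```

Request:
{"fn": "apply_moves", "kwargs": {
  "steps": [
    [[0.4, 0.2, 6, 0, 0, 0], [0, 0, 6, 0, 0, 0], [0, 0, 5, 0, 0, 0], [0, 0, 4, 0, 0, 0], [0, 0, 4, 0, 0, 0], [0, 0, 5, 0, 0, 0], [0, 0, 0, 0, 0, 0]]
  ]
}}

```text
t: 57.37
tool_pos: [0.6266, 0.1995, 0.2034]
tcp_rot: [0.69, 0.724, -0.001, -0.0]
contact_force: [0.3, -0.4, -1.2]
width: 0.0195
```

Entered 14 mm with no force; continue.

Request:
{"fn": "apply_moves", "kwargs": {
  "steps": [
    [[0, 0, 6, 0, 0, 0], [0, 0, 7, 0, 0, 0], [0, 0, 7, 0, 0, 0], [0, 0, 7, 0, 0, 0], [0, 0, 5, 0, 0, 0], [0, 0, 4, 0, 0, 0], [0, 0, 2, 0, 0, 0], [0, 0, 0, 0, 0, 0], [0, 0, 0, 0, 0, 0]]
  ]
}}

```text
t: 58.12
tool_pos: [0.6273, 0.1996, 0.1668]
tcp_rot: [0.69, 0.724, 0.0, 0.0]
contact_force: [-0.3, 0.3, -0.9]
width: 0.0193
```

Request:
{"fn": "apply_moves", "kwargs": {
  "steps": [
    [[0, 0, 1, 0, 0, 0], [0, 0, 1, 0, 0, 0], [0, 0, 0.5, 0, 0, 0], [0, 0, 0, 0, 0, 0], [0, 0, 0, 0, 0, 0]]
  ]
}}

```text
t: 58.53
tool_pos: [0.6273, 0.1997, 0.1645]
tcp_rot: [0.69, 0.724, 0.0, 0.0]
contact_force: [-1.6, -0.7, 0.8]
width: 0.0195
```

Request:
{"fn": "apply_moves", "kwargs": {
  "steps": [
    [[0, 0, 0, 0, 0, 0], [0, 0, 0, 0, 0, 0], [0, 0, 0, 0, 0, 0], [0, 0, 0, 0, 0, 0], [0, 0, 0, 0, 0, 0], [0, 0, -20, 0, 0, 0], [0, 0, -35, 0, 0, 0], [0, 0, -40, 0, 0, 0], [0, -10, -40, 0, 0, 0], [-10, -10, -15, 0, 0, 0], [-20, 0, 0, 0, 0, 0], [0, 0, 0, 0, 0, 0], [0, 0, 0, 0, 0, 0]]
  ],
  "grip": 0.5
}}

```text
t: 59.62
tool_pos: [0.6086, 0.1682, 0.3144]
tcp_rot: [0.69, 0.723, 0.0, 0.0]
contact_force: [0.7, -0.2, -1.1]
width: 0.0461
```

```bash
python3 chk.py 0.07 s33; python3 - <<'E'
from h import *
go([.6273,.1992,.163],.05)
c=cap("wrist","w33");P=c["P"];m=(P[...,2]>.18)&(P[...,2]<.2)&(np.hypot(P[...,0]-.627,P[...,1]-.199)<.025)
p=P[m];print(len(p),(p.max(0)+p.min(0))/2,p.max(0)-p.min(0),p.mean(0),np.median(p[:,2]))
E
```

```text
p4 165 [ 0.6161 -0.1571  0.1865] 0.2013 tilt -0.008
p3 167 [ 0.6105 -0.0668  0.1867] 0.2019 tilt -0.062
p1 172 [0.6009 0.1119 0.1863] 0.201 tilt -0.047
t 59.67 pos [0.6085 0.1687 0.3138] phi 0.0472 tiltz [-5.e-04  2.e-04 -1.e+00] F [-1.1  0.7 -0.5] w 0.0463
rz -0.0028 then tool mm: 29.5 20.3 150.8
328 [0.62748718 0.199043   0.18399373] [0.01849219 0.01950712 0.00750336] [0.62728784 0.1994498  0.18570362] 0.18574056205225595
```

View pics/w33.png

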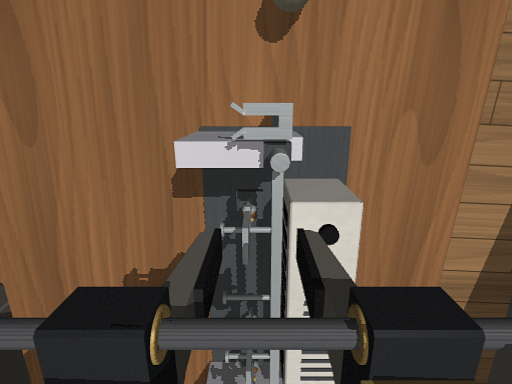

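View pics/s33.png

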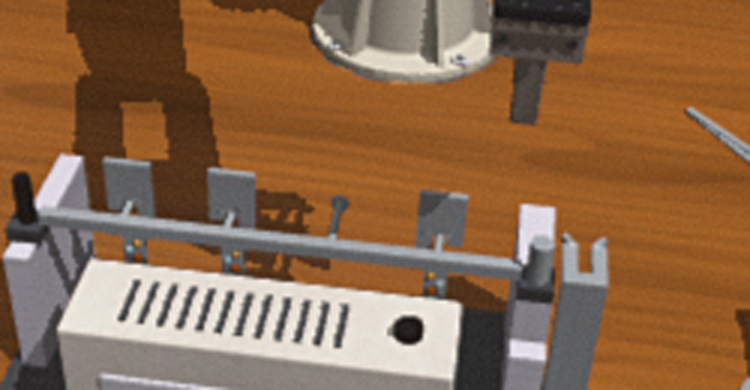

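```bash
python3 -c "
from cell import close_job
print(close_job())"
```

```text
the job is handed in; nothing more can be done
None
```

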